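# Pack the sauce carrier and hang its gate on a drop pin

### The arm

A 7-joint arm with a two-finger parallel gripper is mounted at the origin on a cart in front of the work surface, level with it; the furniture and walls round the work are solid. World frame = base frame: x ahead of the robot, y to its left, z up, the work surface at z = 0. Lengths are in m, angles in rad, forces in N, time in s.
With the tool pointing down it reaches from about 0.425 to 0.825 m from the base axis. Payload 3.6 kg.
Tool frame: the origin (TCP) lies at the very end of the fingers, on their centre line; the grasp point (between the pads) lies behind it (arm.grip_depth is the z of the grasp point in the tool frame, in m); z points along the fingers, y is the line along which they close (so a half turn about z gives the same grasp; the last joint's range is limited). The gripper opens to 85 mm and grips with 20 to 120 N. Pads are 22 mm wide; open, the fingers measure 114 mm over their backs; the gripper's body (76 mm by 85 mm) begins 54 mm behind the grasp point. The pads swing forward as they close: fully open they stand 13 mm farther back than shut.
Start: joints at [-1.315, 0.615, -0.013, 1.423, 0.008, 1.103, -0.04], TCP at [0.181, 0.624, 0.231] pointing down, gripper open.
Joint ranges: [-3.12, 3.12], [-0.3, 2.06], [-1.34, 1.32], [0.26, 2.42], [-1.36, 4.5], [0.01, 1.98], [-2.84, 2.84]. Speed limits (rad/s): [2.79, 2.79, 3.14, 3.14, 3.14, 3.14, 3.14].

### API

Orientations are given as a unit quaternion [x, y, z, w].
In Python, from rig import arm, viewer, workorder gives the robot as it stands. The module is installed in compiled form; this text tells all that it offers.
- The arm moves only by the tool send_rows, never from a script. Its argument "plan" is a list of rows, each a list of 7 numbers: the shift along the world's x, y, z in mm, then the turn, a rotation vector about the world's x, y, z in degrees, then the closure, from 0 (fully open) to 1 (shut). A call has 1 to 5 rows; each row is the pose to reach, as a shift and turn from the pose commanded when the call began; what a row does not reach only later rows make up. A row lasts 1/8 s, in which the tool goes at most 62.5 mm and 10.7 degrees, less where a joint would pass 70% of its speed; a pose out of reach is approached as far as the arm can. A call with a gripper value outside its range is refused whole. The fingers move at their own pace and stop on an object; "force" is the grip in N (left out, the last holds). Time passes only in rows, so rows that repeat a pose let the fingers close. It gives the time, the measured TCP pose, the force, the opening and the grip force at its end, in the units of the state.
- arm.state(): the state, without advancing time (a new reading comes with each control period).
- viewer.snapshot(name): name is "scene" or "top" or "wrist"; returns a dict with "frame" (480x640x3 uint8, red, green, blue), "intrinsics" (3x3 intrinsics, pixels), "k1" (the pictures are not rectified: a ray, as slopes to the right and down, at radius r is drawn at 1 + k1 r^2 times it, then the intrinsics apply), "extrinsics" (4x4, takes a point from world to camera coordinates). Camera axes: x right, y up, looking along -z (the intrinsics and any distortion apply to the point x, -y, -z); pixel columns grow to the right and rows downward; lengths in m; the calibration is good to about 2 mm. A picture is of the moment at which its call begins. There is no depth.
- workorder.sign_off(): hands the job in; it is judged then, once.
The state is a dict: "time": time; "qpos": joint angles; "joint_vel": joint speeds; "effort": joint torques, N m; "tool_pos": TCP position; "tcp_rot": TCP orientation; "contact_force": force on the tool from outside, world axes, zero at the start; "ft_torque": the same for the moment, N m; "grip_width": finger opening in m; "gripper_force": force on a finger pad.
Only numpy, scipy, OpenCV 4.12 (cv2) and the standard library are available. Lean on these libraries where they do the work, as an engineer would, in place of code of your own. Each camera call takes 0.05 s, during which the arm holds its last target. There are 200 camera calls.

### The job

Get the driver's sauce carrier ready: its red gate was taken off for washing, so hang it back, standing open, with its knuckle between the carrier's two knuckles, and drop the ring-headed pin down through all three until its ring sits on the top knuckle. Stand every dip cup that is out on the counter upright on the carrier's tray, and only after the pin is in swing the gate shut against the rubber stop. Be gentle: hold the cups lightly, never force the pin, and leave the other things on the counter where they are.

Things in the scene. Friction and masses are not known exactly. Their poses are not given: they have to be found in the camera images.
- carrier: Steel sauce tray, fixed; origin on the counter under its middle; x to its rear, y to its left, z up. Floor 108 (x) by 242 mm (y), top at z = 6. Walls 49 mm high at the rear (inner face x = 51) and sides (y = -119, 119); carrying bar behind the rear wall to x = 92, z 29..43. Front (x = -54) open for the gate. Left front post x -54..-40, y 118..132, 78 tall; right front post 52 tall.
- hinge_axis (a point): Centre of the top face of the upper of the carrier's two fixed knuckles (carrier frame x -70, y 118, z 77 mm), on the hinge's vertical axis. Both are tubes of 27 mm outer, 14 mm inner diameter: the upper spans z = 65 to 77, the lower z = 18 to 30 mm; the gate's knuckle goes in the gap between them.
- hinge_foot (a point): Centre of the underside of the carrier's lower knuckle, z = 18 mm, on the same axis; its z points up.
- gate_stop (a point): Where the free end of the shut gate belongs, at the right front post (carrier frame x -70, y -121.5, z 32 mm). A rubber bumper behind it ends at x = -66 mm.
- tray (a point): Middle of the row in which the cups stand, on the tray floor (carrier frame x -10, y 0, z 6 mm), axes as the carrier. Room for three cups side by side along y, 75 mm apart; between a cup in the row and the rear wall are 29 mm for a finger.
- gate: Loose red panel, about 180 g, 6 mm thick (8 at its top rim), 56 mm high, upright on a foot strip 28 x 200 mm. Origin: its knuckle's axis at the underside; the panel runs along -y, 18 to 244 mm from the axis; z up. Shut: the carrier's yaw, axis on the hinge axis; it opens clockwise from above (yaw decreasing), free end towards the robot, to 90 degrees. It slides on its foot and stays where left.
- gate_knuckle (a point): Middle of the gate's knuckle, a steel tube of 27 mm outer and 14 mm inner diameter, 34 to 60 mm above the gate's underside; this point is 47 mm above it. With the gate standing on the counter, 4 mm are free below the knuckle and 5 mm above it between the carrier's knuckles.
- gate_grip (a point): Top edge of the gate's panel above its centre of mass, 125 mm from the axis, 55 mm above the underside; pinch the panel here across its thickness (the gate's x).
- gate_end (a point): Free end of the gate, 240 mm from the axis, 32 mm above the underside.
- pin: 60 g steel drop pin lying flat. Origin: centre of its yellow ring, 29 mm across, 11 thick (z is the ring's axis). The 10 mm shaft runs along +x to the tapered tip 80 mm away (full to 68). Pinched by the ring across y and lifted, it keeps its angle in a firm grip; with the grip slackened it swings about the line between the pads and hangs tip down. Seated, the ring's centre is 91 mm above the counter.
- pin_tip (a point): Tip of the pin's shaft; 11 mm above the counter when the pin is seated. The pin has 2 mm of play all round in the knuckles and falls in by its own weight when they are in line; more than 30 N against a knuckle counts as forcing it.
- cup_red_1: Red dip cup with a clear lid, a tapered round cup 69 mm across its rim, 64 mm across where the fingers meet it (treat it as a 64 mm cylinder) and 34 mm high, 60 g; origin at the centre of its underside, z up. Thin: its lid pops if it is squeezed with more than about 45 N from each side. It may be absent.
- cup_red_2: Red dip cup with a clear lid, a tapered round cup 69 mm across its rim, 64 mm across where the fingers meet it (treat it as a 64 mm cylinder) and 34 mm high, 60 g; origin at the centre of its underside, z up. Thin: its lid pops if it is squeezed with more than about 45 N from each side. It may be absent.
- cup_white_1: White dip cup with a clear lid, a tapered round cup 69 mm across its rim, 64 mm across where the fingers meet it (treat it as a 64 mm cylinder) and 34 mm high, 60 g; origin at the centre of its underside, z up. Thin: its lid pops if it is squeezed with more than about 45 N from each side. It may be absent.
- cup_white_2: White dip cup with a clear lid, a tapered round cup 69 mm across its rim, 64 mm across where the fingers meet it (treat it as a 64 mm cylinder) and 34 mm high, 60 g; origin at the centre of its underside, z up. Thin: its lid pops if it is squeezed with more than about 45 N from each side. It may be absent.
- can_1: Drinks can, 66 mm across, 115 mm tall, behind the carrier; to be left alone.
- call_bell: Counter bell, 82 mm across, 67 mm tall, at the left front; to be left alone.

How it is judged:
On the way:
1. the pin is down through all three knuckles while the gate stands open (at least 0.2 rad from shut) (horizontal distance between pin_tip and hinge_foot below 0.006 m and horizontal distance between pin and hinge_axis below 0.008 m and z of pin_tip in the frame of hinge_foot below 0.002 m and horizontal distance between gate_knuckle and hinge_axis below 0.007 m and height (world z) of gate_knuckle below 0.053 m and angle between the y axis of gate and the y axis of carrier, either way round above 0.2 rad), for 0.2 s.
At the end, for the whole second after the job is handed in: Pin on the hinge axis within 8 mm with its tip through the lower knuckle; gate knuckle within 7 mm of the axis, gate upright, within 0.08 rad of shut and 22 mm of its stop; every cup present upright on the tray (x -45..34, y -92..92 mm from its row's middle); all at rest (horizontal distance between pin_tip and hinge_foot below 0.006 m and horizontal distance between pin and hinge_axis below 0.008 m and z of pin_tip in the frame of hinge_foot below 0.002 m and horizontal distance between gate_knuckle and hinge_axis below 0.007 m and height (world z) of gate_knuckle below 0.053 m and horizontal distance between gate_end and gate_stop below 0.022 m and angle between the y axis of gate and the y axis of carrier, either way round below 0.08 rad and angle between gate's own z axis and vertical below 0.1 rad and linear speed of each of gate, pin, cup_red_1, cup_red_2, cup_white_1, cup_white_2 below 0.02 m/s and x of cup_red_1 in the frame of tray between -0.045 and 0.034 m and y of cup_red_1 in the frame of tray between -0.092 and 0.092 m and z of each of cup_red_1, cup_red_2, cup_white_1, cup_white_2 in the frame of tray below 0.006 m and angle between each of cup_red_1, cup_red_2, cup_white_1, cup_white_2's own z axis and vertical below 0.12 rad and x of cup_red_2 in the frame of tray between -0.045 and 0.034 m and y of cup_red_2 in the frame of tray between -0.092 and 0.092 m and x of cup_white_1 in the frame of tray between -0.045 and 0.034 m and y of cup_white_1 in the frame of tray between -0.092 and 0.092 m and x of cup_white_2 in the frame of tray between -0.045 and 0.034 m and y of cup_white_2 in the frame of tray between -0.092 and 0.092 m); the robot touches nothing.
It fails at once if a dip cup is squeezed or pressed with more than 90 N (the pads' forces added) and its thin lid pops (contact force between the fingers and cup_red_1 above 90 N or contact force between the fingers and cup_red_2 above 90 N or contact force between the fingers and cup_white_1 above 90 N or contact force between the fingers and cup_white_2 above 90 N).
It fails at once if the pin is forced: pressed against the carrier or the gate with more than 30 N (contact force between pin and carrier above 30 N or contact force between pin and gate above 30 N).
It fails at once if the can or the counter bell is pushed more than 3 cm from its place (distance of any of can_1, call_bell from where it was at the start of the episode above 0.03 m).
Of cup_red_1, cup_red_2, cup_white_1, cup_white_2 only 2 to 3 are there at a start; the rules pass over those that are not, and their reading is None.
At some moment in a run one of cup_red_1, cup_red_2, cup_white_1, cup_white_2 may be knocked a few centimetres aside while the robot is not near it.
It also fails if it takes over 208 s, if anything falls off the work surface, if the arm or the gripper's body presses on something with over 40 N, if the wrist force passes 120 N, or if a joint passes its speed limit or range.

## Working session

There is one attempt and no reset: what is moved stays moved. The work goes in short steps, Python scripts to look and compute and a tool call to move; the robot and the scene stay as the last step left them, time stands still between calls to the robot, and variables do not carry over. Pictures are saved under pics/ and viewed, at most 14 in all, crops included, and the job is handed in when it is done.

Besides the shell and the picture viewer there is one more tool, called after ">>>" as name([rows], argument=value, ...), one row to a line, values as JSON. send_rows: Moves the arm, as the interface text tells. Its arguments: {"type":"object","properties":{"plan":{"type":"array"},"force":{"type":"number"}},"required":["plan"]}

```bash
mkdir -p pics; cat > h.py <<'E'
import numpy as np, cv2
from rig import arm, viewer, workorder
def snap(n,save=None):
    s=viewer.snapshot(n)
    if save: cv2.imwrite('pics/'+save+'.png',s['frame'][:,:,::-1])
    return s
def ray(s,u,v):
    K=np.array(s['intrinsics']);E=np.array(s['extrinsics']);k=s['k1']
    D=np.array([k,0,0,0,0.])
    p=cv2.undistortPoints(np.array([[[u,v]]],float),K,D)[0,0]
    d=E[:3,:3].T@np.array([p[0],-p[1],-1]);o=-E[:3,:3].T@E[:3,3]
    return o,d
def onz(s,u,v,z):
    o,d=ray(s,u,v);return o+d*(z-o[2])/d[2]
def proj(s,P):
    K=np.array(s['intrinsics']);E=np.array(s['extrinsics'])
    c=E[:3,:3]@np.array(P)+E[:3,3];x,y=c[0]/-c[2],-c[1]/-c[2]
    f=1+s['k1']*(x*x+y*y);return np.array([K[0,0]*x*f+K[0,2],K[1,1]*y*f+K[1,2]])
E
python3 - <<'E'
from h import *
for n in('top','scene','wrist'):
    s=snap(n,n+'0');E=np.array(s['extrinsics']);print(n,s['k1'],(-E[:3,:3].T@E[:3,3]).round(3),np.array(s['intrinsics']).round(0).tolist())
print(arm.state(),arm.grip_depth)
E
```

```text
top -0.02376167827888812 [0.034 0.084 1.336] [[476.0, 0.0, 317.0], [0.0, 476.0, 242.0], [0.0, 0.0, 1.0]]
scene -0.0956405278509495 [-0.328  1.185  1.023] [[541.0, 0.0, 319.0], [0.0, 541.0, 240.0], [0.0, 0.0, 1.0]]
wrist -0.02944899832057878 [0.111 0.646 0.373] [[340.0, 0.0, 319.0], [0.0, 340.0, 237.0], [0.0, 0.0, 1.0]]
{'time': 0.15, 'qpos': array([-1.314522  ,  0.61570224, -0.01261702,  1.42454797,  0.00806463,
        1.10338594, -0.04041238]), 'joint_vel': array([ 0.00132392, -0.00264756,  0.00012494, -0.0043537 , -0.0002528 ,
        0.00201408, -0.00144845]), 'effort': array([ 7.46338410e-04, -4.69659770e+01,  2.59614503e-01, -1.71250123e+01,
        1.00160364e-02,  7.06435225e-03, -3.50908401e-06]), 'tool_pos': array([0.18117551, 0.62362697, 0.2303952 ]), 'tcp_rot': array([ 1.40898604e-01,  9.90023529e-01, -9.86427321e-04, -1.47301759e-04]), 'contact_force': array([-0.39948235, -1.1849457 ,  0.63521091]), 'ft_torque': array([-0.00722347, -0.04617032,  0.01144195]), 'gripper_force': 0.0, 'grip_width': 0.08533620974668615} -0.0187
```

View pics/top0.png

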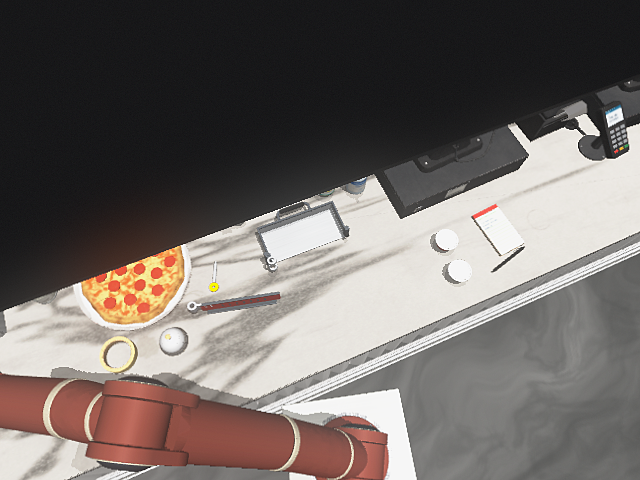

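View pics/scene0.png

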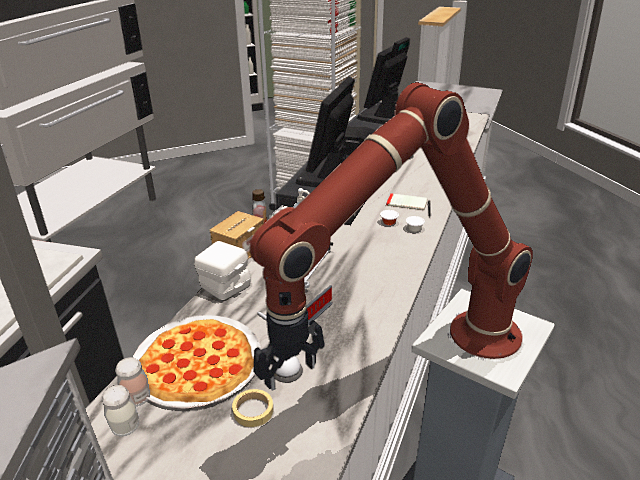

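The top view shows the carrier at (303,232), the gate at (240,301) with its knuckle at (193,306), the pin ring at (214,287), the bell at (173,340) and two cups at (446,240) and (459,271). The scene view shows one cup red and one white. The can is at (355,187).

```bash
python3 - <<'E'
from h import *
s=snap('top');f=s['frame'][:,:,::-1]
c=cv2.resize(f[170:370,150:400],(750,600),interpolation=cv2.INTER_CUBIC);cv2.imwrite('pics/crop0.png',c)
for n,u,v,z in[('cupA',446,240,.034),('cupB',459,271,.034),('pinring',214,287,.011),('tip',217,262,.005),('knuck',193,306,.06),('gend',280,295,.056),('bell',173,340,.05),('hinge',270,263,.077),('can',355,187,.115),('carr',303,232,.006)]:print(n,onz(s,u,v,z).round(3))
E
```

```text
cupA [ 0.547 -0.382  0.034]
cupB [ 0.445 -0.395  0.034]
pinring [0.502 0.317 0.011]
tip [0.582 0.305 0.005]
knuck [0.438 0.369 0.06 ]
gend [0.438 0.128 0.056]
bell [0.353 0.429 0.05 ]
hinge [0.529 0.145 0.077]
can [ 0.718 -0.128  0.115]
carr [0.644 0.038 0.006]
```

View pics/crop0.png

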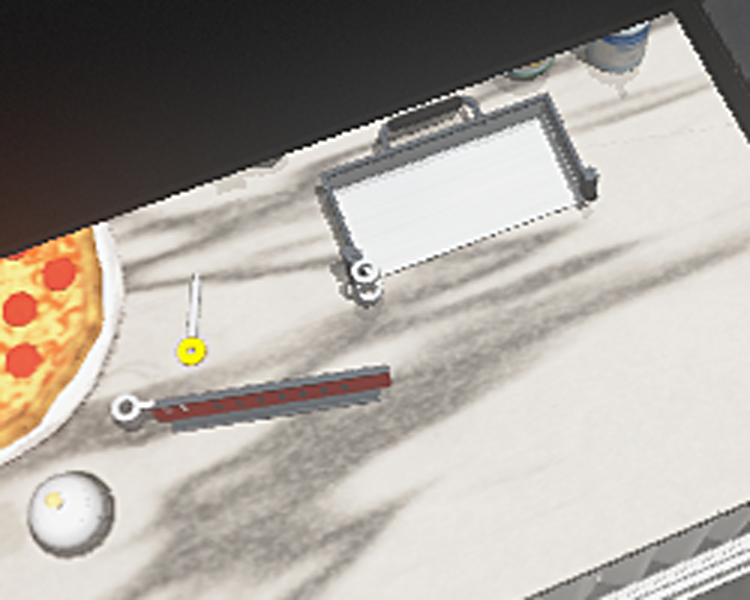

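View pics/wrist0.png

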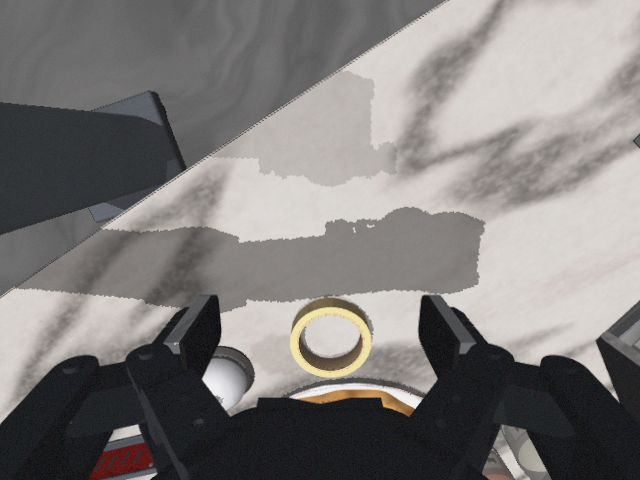

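```bash
python3 - <<'E'
from h import *
s=snap('top')
def C(u,v,z):return onz(s,150+u/3,170+v/3,z)
L=C(323,182,.049);R=C(547,97,.049);H=C(365,270,.077);P=C(590,178,.052)
print(L,R,H,P)
d=(L-R)[:2];d2=(H-P)[:2]
for q in(d,d2):print(np.linalg.norm(q),np.degrees(np.arctan2(-q[0],q[1])))
k=C(126,408,.06);e=C(388,377,.056);q=(k-e)[:2];print('gate',k,e,np.linalg.norm(q),np.degrees(np.arctan2(-q[0],q[1])))
r=C(191,351,.011);t=C(196,275,.005);print('pin',r,t,np.degrees(np.arctan2(*(t-r)[1::-1])))
E
```

```text
[0.64710052 0.17241607 0.049     ] [ 0.71113094 -0.06212045  0.049     ] [0.53701745 0.1392751  0.077     ] [ 0.6139543  -0.09034226  0.052     ]
0.24311987497201712 15.270105467714277
0.2421640156043377 18.52422233830126
gate [0.43807392 0.3718929  0.06      ] [0.43609445 0.12972276 0.056     ] 0.24217823357762516 -0.468317375274229
pin [0.50236432 0.31822646 0.011     ] [0.58341764 0.31014976 0.005     ] -5.690551595256901
```

>>> send_rows([
  [30,-45,0,0,0,-10,0],
  [60,-90,0,0,0,-20,0],
  [95,-140,0,0,0,-30,0],
  [130,-190,0,0,0,-40,0],
  [160,-235,0,0,0,-50,0],
], force=40)

```text
time: 0.88
tool_pos: [0.3427, 0.387, 0.2315]
tcp_rot: [0.549, 0.836, 0.0, 0.0]
contact_force: [0.8, 0.3, 0.0]
grip_width: 0.0858
gripper_force: 0.0
```

>>> send_rows([
  [32,-47,0,0,0,-8,0],
  [64,-94,0,0,0,-16,0],
  [96,-142,0,0,0,-24,0],
  [96,-142,0,0,0,-24,0],
])

```text
time: 1.38
tool_pos: [0.4404, 0.2417, 0.2318]
tcp_rot: [0.712, 0.702, 0.0, 0.002]
contact_force: [-0.4, -0.1, -1.0]
grip_width: 0.0853
gripper_force: 0.0
```

```bash
python3 - <<'E'
from h import *
a=snap('wrist','w1');b=snap('scene','s1');snap('top','t1')
E=np.array(a['extrinsics']);print((-E[:3,:3].T@E[:3,3]).round(3),E[:3,:3].round(3))
E
```

```text
[0.441 0.317 0.375] [[ 1.    -0.015  0.002]
 [ 0.015  0.957 -0.288]
 [ 0.002  0.288  0.958]]
```

View pics/w1.png

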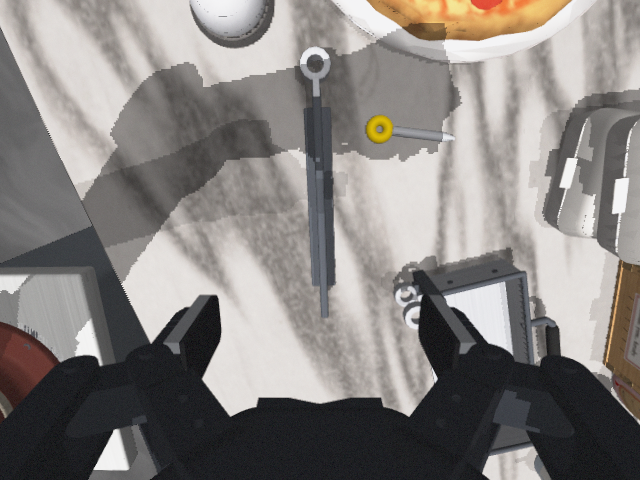

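View pics/s1.png

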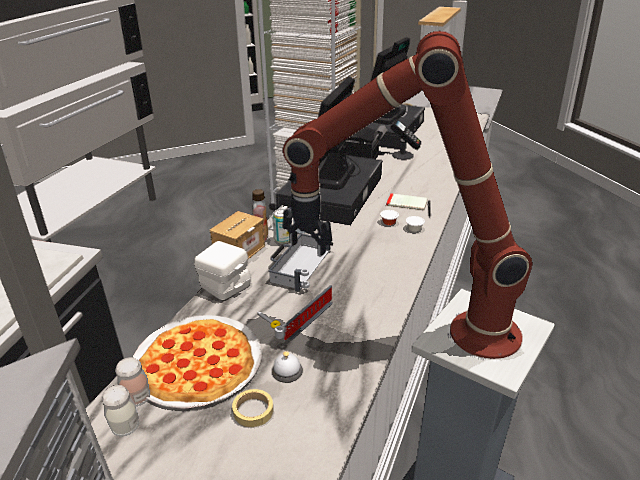

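The wrist view shows the knuckle at (316,63), the gate's end at (325,317), the pin ring at (380,129) with its tip at (455,138), and the carrier knuckles at (402,295) and (413,317). The scene view still shows only two cups, red at (390,217) and white at (415,224).

```bash
python3 - <<'E'
from h import *
s=snap('wrist')
k=onz(s,316,63,.06);e=onz(s,324.5,316,.055);q=(k-e)[:2]
print('gate',k,e,np.linalg.norm(q),np.degrees(np.arctan2(-q[0],q[1])))
r=onz(s,380,129,.011);t=onz(s,455,138,.005);print('pin',r,t,np.degrees(np.arctan2(*(t-r)[1::-1])),np.linalg.norm(t-r))
print('hinge',onz(s,402,295,.077), onz(s,413,317,.077))
print(k+(e-k)*.125/.243, arm.state()['tool_pos'])
E
```

```text
gate [0.43365753 0.3823221  0.06      ] [0.4415329  0.14083378 0.055     ] 0.24161669977734831 1.8678565833186467
pin [0.49835772 0.32983998 0.011     ] [0.5787466  0.32119155 0.005     ] -6.140405473361482 0.08107507395129084
hinge [0.51584817 0.17591075 0.077     ] [0.52841394 0.15198889 0.077     ]
[0.43770865 0.25809971 0.05742798] [0.43639036 0.24871459 0.23111446]
```

>>> send_rows([
  [1,0,-55,0,0,0,0],
  [2,0,-110,0,0,0,0],
  [2,0,-160,0,0,0,0],
  [2,0,-190,0,0,0,0],
  [2,0,-200,0,0,0,0],
])

```text
time: 2.2
tool_pos: [0.4375, 0.2483, 0.0295]
tcp_rot: [0.707, 0.707, -0.002, -0.001]
contact_force: [0.0, -0.3, 0.1]
grip_width: 0.0852
gripper_force: 0.0
```

>>> send_rows([
  [0,0,0,0,0,0,0],
  [0,0,0,0,0,0,0.5],
  [0,0,0,0,0,0,1],
  [0,0,0,0,0,0,1],
  [0,0,0,0,0,0,1],
])

```text
time: 2.82
tool_pos: [0.4395, 0.2473, 0.0317]
tcp_rot: [0.708, 0.706, 0.0, 0.0]
contact_force: [0.2, -0.0, 0.1]
grip_width: 0.0122
gripper_force: 0.0
```

>>> send_rows([
  [0,0,0,0,0,0,1],
  [0,0,0,0,0,0,1],
  [0,0,0,0,0,0,1],
])

```text
time: 3.2
tool_pos: [0.4392, 0.2471, 0.0313]
tcp_rot: [0.708, 0.706, -0.0, -0.0]
contact_force: [-0.8, 0.9, -0.9]
grip_width: 0.0047
gripper_force: 42.9
```

>>> send_rows([
  [0,0,20,0,0,0,1],
  [0,0,40,0,0,0,1],
  [0,-40,40,0,0,-8,1],
  [0,-90,40,0,0,-16,1],
  [0,-140,40,0,0,-24,1],
])

```text
time: 3.82
tool_pos: [0.4392, 0.106, 0.0712]
tcp_rot: [0.841, 0.542, 0.0, 0.0]
contact_force: [2.2, -0.7, -1.7]
grip_width: 0.0052
gripper_force: 42.7
```

>>> send_rows([
  [0,-50,0,0,0,-6,1],
  [0,-95,0,0,0,-6,1],
  [0,-107,0,0,0,-6,1],
  [0,-107,0,0,0,-6,1],
  [0,-107,0,0,0,-6,1],
])

```text
time: 4.45
tool_pos: [0.4393, 0.002, 0.0711]
tcp_rot: [0.866, 0.5, 0.0, -0.001]
contact_force: [0.7, 0.1, -1.3]
grip_width: 0.0051
gripper_force: 42.6
```

```bash
python3 - <<'E'
from h import *
for i in range(6): s=snap('wrist','w2')
import pickle;pickle.dump(s,open('w2.pkl','wb'))
x=arm.state();print(x['tool_pos'],x['tcp_rot'],x['grip_width'],x['gripper_force'],x['contact_force'],x['qpos'])
E
```

```text
[0.43934893 0.00097992 0.07125902] [ 8.66498577e-01  4.99179516e-01  2.52095883e-05 -1.63087374e-04] 0.005007145437319761 42.594178318977356 [ 0.6988424  -0.08493217 -1.84486285] [-0.27101327  0.58589321  0.31923047  2.18508017 -0.43066045  0.42948771
 -0.13207204]
```

View pics/w2.png

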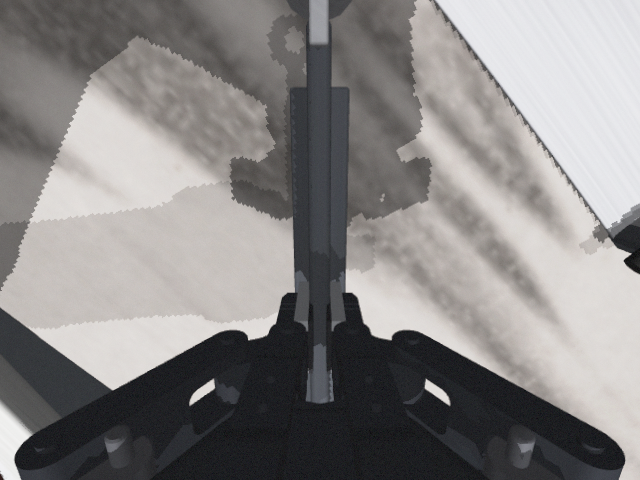

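The gate is held upright. Its knuckle is at the top edge, about (320,5), and the hinge is out of view. I'll check with the fixed cameras.

```bash
python3 - <<'E'
from h import *
import pickle
a=snap('top');b=snap('scene');pickle.dump((a,b),open('v3.pkl','wb'))
H=(.535,.141,.077);print(proj(a,H),proj(b,H))
out=[]
for s in(a,b):
    u,v=proj(s,H).astype(int);print(u-33,v-40);out.append(cv2.resize(s['frame'][v-40:v+35,u-33:u+33,::-1],(396,450),interpolation=cv2.INTER_CUBIC))
cv2.imwrite('pics/v3.png',np.hstack(out))
E
```

```text
[271.13203305 260.73515759] [304.76908693 270.68569753]
238 220
271 230
```

View pics/v3.png

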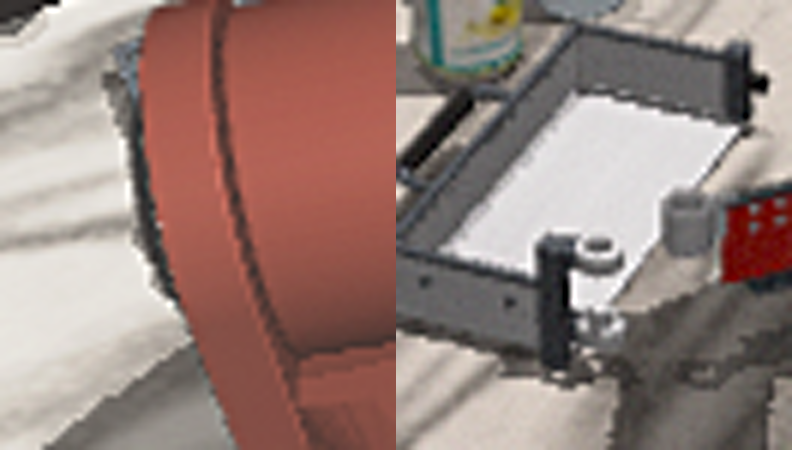

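The right half (scene) shows the upper carrier knuckle at full-image (305.0,271.2), the lower one at (305.2,284.2) and the top of the gate knuckle at (320.3,263.3). The arm hides the hinge in the top view.

```bash
python3 - <<'E'
from h import *
import pickle
a,b=pickle.load(open('v3.pkl','rb'))
w=pickle.load(open('w2.pkl','rb'))
E=np.eye(4);E[:3,:3]=[[1,-.015,.002],[.015,.957,-.288],[.002,.288,.958]];E[:3,3]=-E[:3,:3]@[.441,.317,.375]
s=dict(w);s['extrinsics']=E
img=cv2.imread('pics/w1.png')[280:335,380:435]
cv2.imwrite('pics/hz.png',cv2.resize(img,(550,550),interpolation=cv2.INTER_CUBIC))
print('scene H',onz(b,305.0,271.2,.077),onz(b,305.2,284.2,.030),'K',onz(b,320.3,263.3,.100))
print('top H',onz(a,271.7,260,.077),'w1 H',onz(s,402,295,.077),onz(s,413,317,.077),'K',onz(s,316,63,.06))
E
```

```text
scene H [0.53273054 0.14272709 0.077     ] [0.53151887 0.14539091 0.03      ] K [0.50014617 0.10799649 0.1       ]
top H [0.53700457 0.13918147 0.077     ] w1 H [0.51955056 0.16728713 0.077     ] [0.53189438 0.14302093 0.077     ] K [0.43976056 0.37555318 0.06      ]
```

View pics/hz.png

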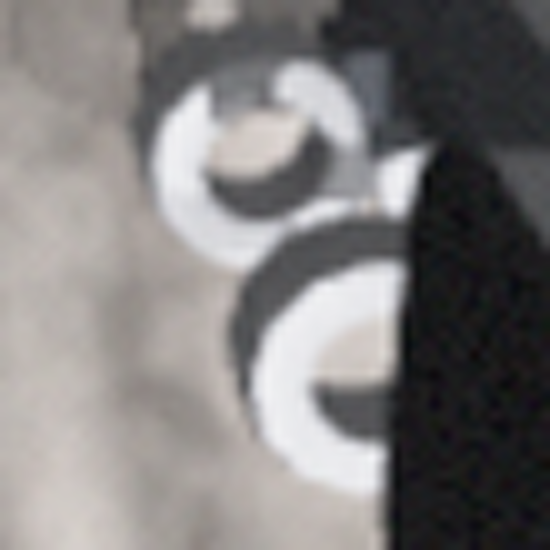

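The crop shows the upper knuckle ring centred at about (416.6,317.6) in the full image, and the lower at (405.8,296).

```bash
python3 - <<'E'
from h import *
import pickle
w=pickle.load(open('w2.pkl','rb'))
E=np.eye(4);E[:3,:3]=[[1,-.015,.002],[.015,.957,-.288],[.002,.288,.958]];E[:3,3]=-E[:3,:3]@[.441,.317,.375]
s=dict(w);s['extrinsics']=E
print(onz(s,416.6,317.6,.077),onz(s,405.8,296,.030))
E
```

```text
[0.53553007 0.14227546 0.077     ] [0.53630122 0.14240722 0.03      ]
```

>>> send_rows([
  [0,0,-20,0,0,0,1],
  [0,0,-37,0,0,0,1],
  [0,0,-38,0,0,0,1],
  [8,8,-38,0,0,0,1],
  [16,16,-38,0,0,0,1],
])

```text
time: 5.48
tool_pos: [0.4568, 0.017, 0.034]
tcp_rot: [0.867, 0.499, 0.001, 0.0]
contact_force: [0.4, -0.0, -1.4]
grip_width: 0.0051
gripper_force: 42.6
```

>>> send_rows([
  [8,8,0,0,0,0,1],
  [14,14,0,0,0,0,1],
  [17,17,0,0,0,0,1],
  [17,17,0,0,0,0,1],
  [17,17,-1,0,0,0,1],
])

```text
time: 6.1
tool_pos: [0.472, 0.0328, 0.0323]
tcp_rot: [0.867, 0.498, -0.0, -0.0]
contact_force: [-0.3, 0.3, -1.1]
grip_width: 0.005
gripper_force: 42.6
```

```bash
python3 - <<'E'
from h import *
import pickle
for i in range(3): b=snap('scene')
a=snap('top')
pickle.dump((a,b),open('v4.pkl','wb'))
x=arm.state();print(x['tool_pos'],x['contact_force'])
cv2.imwrite('pics/v4.png',cv2.resize(b['frame'][245:305,275:345,::-1],(700,600),interpolation=cv2.INTER_CUBIC))
E
```

```text
[0.47211292 0.03283639 0.03226387] [-0.49680032  0.39671884 -1.52801291]
```

View pics/v4.png

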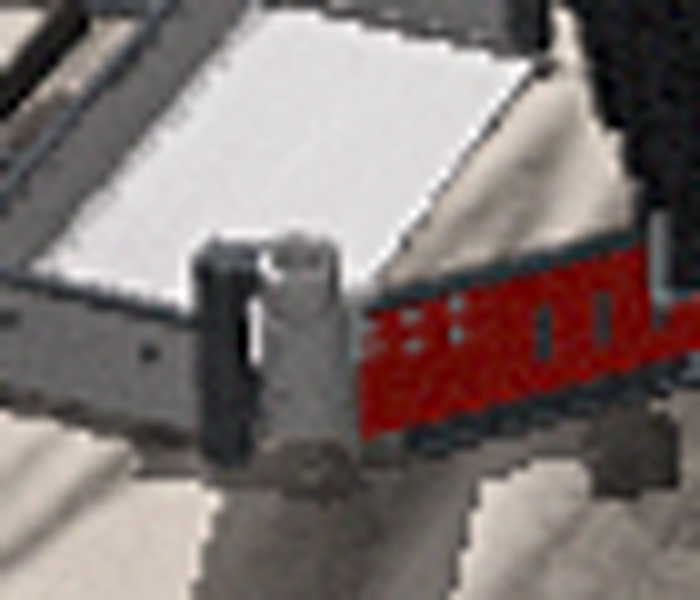

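>>> send_rows([
  [0,0,-1,0,0,0,1],
  [0,0,-1,0,0,0,1],
  [0,0,-1,0,0,0,0],
  [0,0,-1,0,0,0,0],
  [0,0,0,0,0,0,0],
])

```text
time: 6.92
tool_pos: [0.4724, 0.0332, 0.0324]
tcp_rot: [0.867, 0.498, 0.0, -0.0]
contact_force: [-0.5, 0.1, 0.8]
grip_width: 0.0596
gripper_force: 0.0
```

>>> send_rows([
  [0,0,0,0,0,0,0],
  [0,0,50,0,0,0,0],
  [0,0,110,0,0,0,0],
  [0,0,165,0,0,0,0],
  [0,0,190,0,0,0,0],
])

```text
time: 7.55
tool_pos: [0.4735, 0.033, 0.2254]
tcp_rot: [0.867, 0.498, 0.002, 0.001]
contact_force: [0.8, 0.9, -0.3]
grip_width: 0.0857
gripper_force: 0.0
```

```bash
python3 - <<'E'
from h import *
import pickle
for i in range(5): s=snap('wrist','w5')
pickle.dump(s,open('w5.pkl','wb'))
u,v=proj(s,(.535,.142,.077)).round().astype(int);print(u,v,arm.state()['tool_pos'])
f=s['frame'][:,:,::-1];y,x=max(v-30,0),u-30
a=cv2.resize(f[y:y+60,x:x+60],(480,480),interpolation=cv2.INTER_CUBIC)
cv2.imwrite('pics/w5c.png',np.hstack([a,cv2.resize(f,(320,480))]));print(x,y)
E
```

```text
321 67 [0.47143059 0.03334229 0.2214018 ]
291 37
```

View pics/w5c.png

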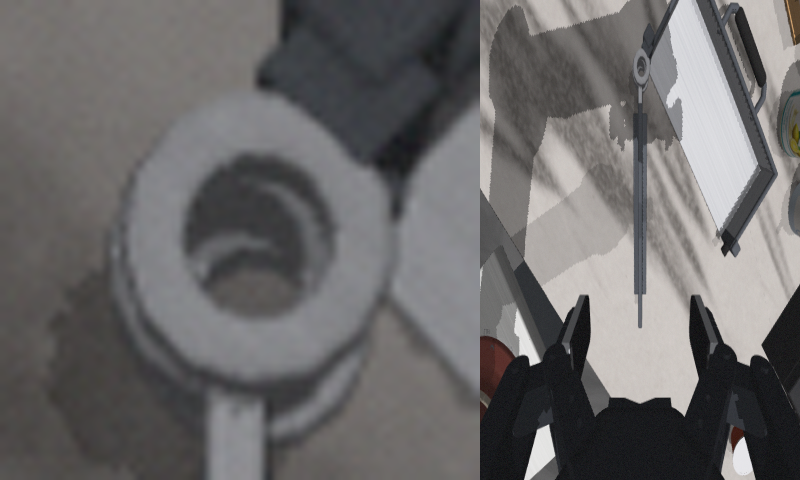

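The left crop shows the upper ring centred at crop (260,236), full image (323.5,66.5). The gate's link is centred at crop x≈237, and its knuckle's left edge is at crop x≈110. So the gate knuckle sits a little left of the axis.

```bash
python3 - <<'E'
from h import *
import pickle
s=pickle.load(open('w5.pkl','rb'))
H=onz(s,291+260/8,37+236/8,.077);print('H',H)
for z in(.077,.06,.03):
    p=proj(s,(H[0],H[1],z));print(z,((p-[291,37])*8).round(1))
    print([ ((proj(s,H*[1,1,0]+[.0135*np.cos(t),.0135*np.sin(t),z])-[291,37])*8).round(0).tolist() for t in np.radians([60,150,240,330])])
    print([ ((proj(s,H*[1,1,0]+[.007*np.cos(t),.007*np.sin(t),z])-[291,37])*8).round(0).tolist() for t in np.radians([60,150,240,330])])
print('Kx',onz(s,291+237/8,37+236/8,.06),onz(s,291+233/8,37+250/8,.06))
E
```

```text
H [0.53708847 0.14144955 0.077     ]
0.077 [260. 236.]
[[260.0, 83.0], [121.0, 237.0], [260.0, 386.0], [399.0, 236.0]]
[[260.0, 157.0], [188.0, 236.0], [260.0, 314.0], [332.0, 236.0]]
0.06 [258.3 268.4]
[[258.0, 124.0], [127.0, 269.0], [258.0, 409.0], [390.0, 268.0]]
[[258.0, 194.0], [190.0, 269.0], [258.0, 342.0], [326.0, 268.0]]
0.03 [255.7 317.1]
[[256.0, 187.0], [137.0, 318.0], [256.0, 444.0], [375.0, 317.0]]
[[256.0, 250.0], [194.0, 317.0], [256.0, 383.0], [317.0, 317.0]]
Kx [0.53673561 0.14519922 0.06      ] [0.53571637 0.14426115 0.06      ]
```

>>> send_rows([
  [0,0,-60,0,0,0,0],
  [0,0,-120,0,0,0,0],
  [0,0,-170,0,0,0,0],
  [0,0,-189,0,0,0,0],
  [0,0,-189,0,0,0,0.5],
])

```text
time: 8.43
tool_pos: [0.47, 0.0327, 0.0308]
tcp_rot: [0.867, 0.498, -0.003, -0.001]
contact_force: [-0.2, 0.3, 0.2]
grip_width: 0.0698
gripper_force: 0.0
```

>>> send_rows([
  [0,0,0,0,0,0,0.9],
  [0,0,0,0,0,0,1],
  [0,0,0,0,0,0,1],
  [0,0,0,0,0,0,1],
  [0,0,0,0,0,0,1],
])

```text
time: 9.05
tool_pos: [0.4726, 0.0334, 0.034]
tcp_rot: [0.867, 0.499, 0.001, -0.0]
contact_force: [-1.0, 0.5, 6.2]
grip_width: 0.0053
gripper_force: 41.1
```

>>> send_rows([
  [0,0,1,0,0,0,1],
  [2,-1,1,0,0,0,1],
  [2,-1,1,0,0,0,1],
  [2,-1,-1,0,0,0,1],
  [2,-1,-1,0,0,0,1],
])

```text
time: 9.68
tool_pos: [0.4746, 0.032, 0.034]
tcp_rot: [0.867, 0.498, 0.001, -0.0]
contact_force: [-4.2, -0.1, 17.0]
grip_width: 0.0052
gripper_force: 42.7
```

>>> send_rows([
  [0,0,0,0,0,0,0],
  [0,0,0,0,0,0,0],
  [0,0,0,0,0,0,0],
  [0,0,55,0,0,0,0],
  [0,0,110,0,0,0,0],
])

```text
time: 10.3
tool_pos: [0.4738, 0.0321, 0.1428]
tcp_rot: [0.867, 0.498, -0.001, -0.0]
contact_force: [0.9, 1.5, -1.0]
grip_width: 0.0854
gripper_force: 0.0
```

>>> send_rows([
  [0,0,50,0,0,0,0],
  [0,0,80,0,0,0,0],
  [0,0,80,0,0,0,0],
])

```text
time: 10.68
tool_pos: [0.4757, 0.0322, 0.2242]
tcp_rot: [0.867, 0.499, 0.002, 0.001]
contact_force: [-0.3, -0.2, -0.9]
grip_width: 0.0855
gripper_force: 0.0
```

```bash
python3 - <<'E'
from h import *
import pickle
for i in range(5): s=snap('wrist','w6')
pickle.dump(s,open('w6.pkl','wb'))
f=s['frame'][:,:,::-1];x,y=291,37
a=cv2.resize(f[y:y+60,x:x+60],(480,480),interpolation=cv2.INTER_CUBIC)
cv2.imwrite('pics/w6c.png',a)
o=pickle.load(open('w5.pkl','rb'))
H=np.array((.5371,.1414));
for q in(o,s):
  print([((proj(q,(*H,z))-[x,y])*8).round(1) for z in(.077,.06,.03)])
  # gate link centre row profile
  g=cv2.cvtColor(q['frame'],cv2.COLOR_RGB2GRAY)
  for r in(93,96,115,125,135):print(r,g[r,310:332].tolist())
print(arm.state()['tool_pos'],arm.state()['time'])
E
```

```text
[array([260.4, 236.4]), array([258.6, 268.8]), array([256. , 317.5])]
93 [67, 69, 69, 67, 64, 67, 78, 124, 142, 141, 142, 142, 142, 123, 63, 69, 76, 91, 95, 99, 103, 100]
96 [67, 67, 68, 69, 66, 61, 70, 125, 144, 142, 140, 143, 139, 120, 54, 80, 93, 96, 94, 96, 93, 93]
115 [45, 50, 48, 53, 50, 51, 53, 57, 58, 62, 61, 63, 62, 58, 55, 57, 63, 64, 63, 63, 60, 65]
125 [45, 50, 52, 49, 54, 49, 51, 60, 63, 60, 65, 62, 62, 58, 54, 59, 65, 63, 62, 63, 65, 67]
135 [54, 48, 51, 49, 50, 48, 49, 55, 65, 62, 62, 58, 62, 55, 55, 63, 64, 66, 66, 63, 66, 64]
[array([245.3, 226.9]), array([244.8, 259.6]), array([244. , 308.8])]
93 [68, 69, 68, 68, 66, 64, 62, 66, 98, 139, 137, 140, 139, 139, 124, 73, 94, 96, 99, 95, 95, 100]
96 [67, 66, 67, 66, 67, 64, 63, 56, 103, 141, 139, 141, 142, 139, 122, 54, 75, 95, 96, 90, 90, 94]
115 [47, 50, 49, 45, 49, 50, 48, 47, 57, 57, 62, 66, 64, 65, 60, 54, 57, 67, 65, 68, 61, 64]
125 [49, 49, 46, 52, 50, 53, 50, 52, 57, 62, 60, 65, 61, 63, 61, 56, 54, 60, 63, 66, 63, 65]
135 [48, 49, 49, 48, 50, 47, 46, 48, 57, 60, 61, 61, 61, 60, 59, 57, 57, 66, 65, 63, 65, 62]
[0.47338665 0.03222011 0.22089835] 10.925
```

View pics/w6c.png

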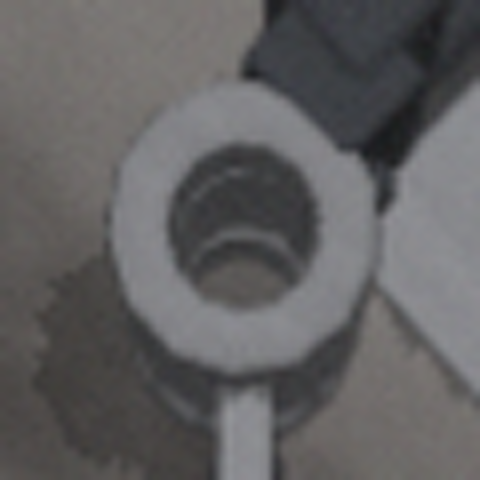

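The holes are now coaxial: the gate link is at crop x=246 and the axis at 245. Next is the pin.

>>> send_rows([
  [10,25,0,0,0,10,0],
  [20,50,0,0,0,20,0],
  [35,75,0,0,0,30,0],
  [50,100,0,0,0,40,0],
  [60,125,-10,0,0,50,0],
])

```text
time: 11.55
tool_pos: [0.535, 0.1578, 0.2114]
tcp_rot: [0.573, 0.82, -0.0, -0.0]
contact_force: [0.1, 0.5, -0.6]
grip_width: 0.0854
gripper_force: 0.0
```

>>> send_rows([
  [10,25,0,0,0,10,0],
  [20,50,0,0,0,20,0],
  [35,75,0,0,0,30,0],
  [50,100,0,0,0,40,0],
  [60,125,-10,0,0,50,0],
])

```text
time: 12.18
tool_pos: [0.5951, 0.2825, 0.2012]
tcp_rot: [0.173, 0.985, -0.0, -0.0]
contact_force: [0.2, -0.4, -0.1]
grip_width: 0.0854
gripper_force: 0.0
```

>>> send_rows([
  [6,15,0,0,0,8,0],
  [6,28,0,0,0,14,0],
  [6,28,0,0,0,14,0],
])

```text
time: 12.55
tool_pos: [0.5994, 0.3112, 0.2003]
tcp_rot: [0.054, 0.999, -0.0, -0.002]
contact_force: [-0.2, 0.3, -0.9]
grip_width: 0.0857
gripper_force: 0.0
```

```bash
cat > pinm.py <<'E'
from h import *
for i in range(5): s=snap('wrist','wp')
hsv=cv2.cvtColor(s['frame'],cv2.COLOR_RGB2HSV)
m=cv2.inRange(hsv,(22,150,90),(35,255,255))
n,l,st,c=cv2.connectedComponentsWithStats(m)
for i in range(1,n):
    if st[i,4]>60:
        x,y,w,h=st[i,:4];print(st[i],c[i].round(1),onz(s,x+w/2-.5,y+h/2-.5,.008).round(4))
x=arm.state();print(x['tool_pos'],x['tcp_rot'].round(4),x['qpos'].round(2),x['time'])
print('exp',proj(s,(.502,.32,.006)),proj(s,(.581,.312,.005)))
E
python3 pinm.py
```

```text
[306  94  30  31 682] [320.1 109.2] [0.5038 0.3223 0.008 ]
[  9 385  16  13  99] [ 15.5 392.8] [ 0.7846 -0.0886  0.008 ]
[0.60050707 0.30906285 0.20210695] [ 5.510e-02  9.985e-01 -5.000e-04 -1.000e-04] [-0.5   0.68 -0.01  1.38  0.01  1.08  0.95] 12.8
exp [317.86759024 107.46216422] [318.72790878 191.47130584]
```

>>> send_rows([
  [-50,7,-30,0,0,0,0.4],
  [-97,13,-60,0,0,0,0.4],
  [-97,13,-120,0,0,0,0.4],
  [-97,13,-170,0,0,0,0.4],
  [-97,13,-185,0,0,0,0.4],
])

```text
time: 13.42
tool_pos: [0.5017, 0.3214, 0.0147]
tcp_rot: [0.055, 0.999, -0.002, -0.002]
contact_force: [0.8, 1.0, 0.4]
grip_width: 0.051
gripper_force: 0.0
```

>>> send_rows([
  [0,0,-10,0,0,0,0.4],
  [0,0,-14,0,0,0,0.4],
  [0,0,-14,0,0,0,0.4],
])

```text
time: 13.8
tool_pos: [0.5043, 0.3237, 0.0045]
tcp_rot: [0.054, 0.999, 0.001, 0.001]
contact_force: [-0.1, 0.2, -0.4]
grip_width: 0.0511
gripper_force: 0.0
```

>>> send_rows([
  [-1,-1,-2,0,0,0,0.6],
  [-1,-1,-2,0,0,0,1],
  [-1,-1,-2,0,0,0,1],
  [-1,-1,-2,0,0,0,1],
  [-1,-1,-2,0,0,0,1],
])

```text
time: 14.42
tool_pos: [0.5025, 0.3222, 0.0017]
tcp_rot: [0.054, 0.999, 0.0, 0.0]
contact_force: [-0.6, -0.4, 4.0]
grip_width: 0.0261
gripper_force: 39.5
```

>>> send_rows([
  [0,0,20,0,0,0,1],
  [0,0,70,0,0,0,1],
  [0,0,130,0,0,0,1],
  [0,0,165,0,0,0,1],
  [0,0,165,0,0,0,1],
])

```text
time: 15.05
tool_pos: [0.504, 0.3234, 0.1693]
tcp_rot: [0.054, 0.999, 0.002, 0.003]
contact_force: [0.0, -0.4, -1.0]
grip_width: 0.0262
gripper_force: 39.4
```

>>> send_rows([
  [0,0,0,0,0,0,1],
  [0,0,0,0,0,0,1],
  [0,0,0,0,0,0,1],
  [0,0,0,0,0,0,1],
  [0,0,0,0,0,0,1],
], force=20)

```text
time: 15.68
tool_pos: [0.5023, 0.3221, 0.166]
tcp_rot: [0.054, 0.999, -0.0, -0.0]
contact_force: [0.0, -1.4, -0.7]
grip_width: 0.026
gripper_force: 39.4
```

```bash
python3 - <<'E'
from h import *
for i in range(3): a=snap('wrist','w7')
b=snap('scene','s7')
x=arm.state();print(x['tool_pos'],x['gripper_force'],x['grip_width'])
u,v=proj(b,x['tool_pos']).astype(int);print(u,v)
c=cv2.resize(b['frame'][v-35:v+45,u-40:u+40,::-1],(480,480),interpolation=cv2.INTER_CUBIC)
cv2.imwrite('pics/v7.png',np.hstack([c,cv2.resize(a['frame'][:,:,::-1],(320,480))]))
E
```

```text
[0.5023731  0.32217834 0.1663345 ] 39.43956971168518 0.02609831635373808
271 278
```

View pics/v7.png

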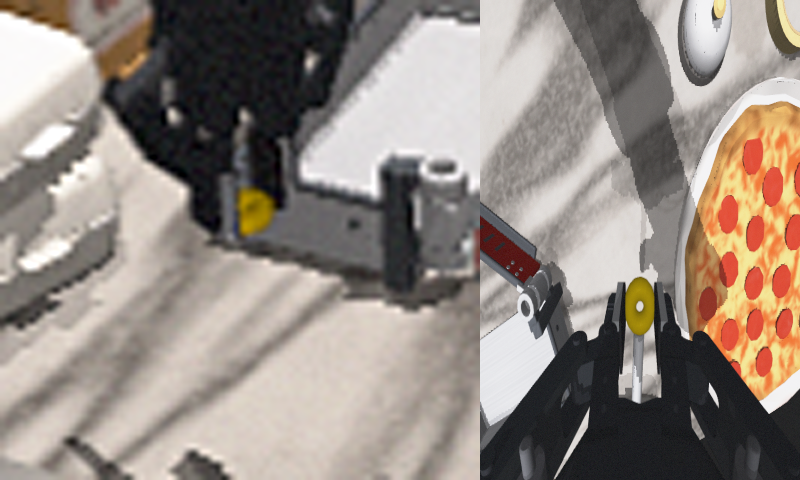

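The pin is held level: the ring is at (640,307) in the right-hand panel and the shaft points toward the gripper body. The grip force stayed at 39 N, so I'll slacken in small steps.

>>> send_rows([
  [0,0,0,0,0,0,0.75],
  [0,0,0,0,0,0,0.75],
  [0,0,0,0,0,0,0.75],
], force=20)

```text
time: 16.25
tool_pos: [0.5023, 0.3222, 0.1663]
tcp_rot: [0.054, 0.999, -0.0, -0.0]
contact_force: [0.1, 0.0, 0.0]
grip_width: 0.0261
gripper_force: 39.4
```

```bash
cat > ring.py <<'E'
from h import *
s=snap('wrist','wr')
hsv=cv2.cvtColor(s['frame'],cv2.COLOR_RGB2HSV)
m=cv2.inRange(hsv,(22,150,60),(35,255,255));m[:, :270]=0;m[:,370:]=0
n,l,st,c=cv2.connectedComponentsWithStats(m);print([(st[i].tolist(),c[i].round(1).tolist()) for i in range(1,n) if st[i,4]>40])
x=arm.state();print(x['gripper_force'],x['grip_width'],x['tool_pos'])
E
python3 ring.py
```

```text
[([290, 277, 59, 58, 2614], [319.2, 305.7])]
39.438936710357666 0.0261533662269597 [0.50235653 0.32215812 0.16633345]
```

>>> send_rows([
  [0,0,0,0,0,0,0.71],
  [0,0,0,0,0,0,0.71],
], force=20)

```text
time: 16.55
tool_pos: [0.5024, 0.3222, 0.1663]
tcp_rot: [0.054, 0.999, -0.0, -0.0]
contact_force: [0.0, -0.7, -0.9]
grip_width: 0.0261
gripper_force: 39.4
```

>>> send_rows([
  [0,0,0,0,0,0,0.69],
])

```text
time: 16.68
tool_pos: [0.5024, 0.3222, 0.1663]
tcp_rot: [0.054, 0.999, 0.0, -0.0]
contact_force: [0.2, 0.0, -0.5]
grip_width: 0.0267
gripper_force: 30.9
```

```bash
python3 ring.py
```

```text
[([290, 277, 60, 58, 2631], [319.3, 305.7])]
30.935720801353455 0.02648991487919602 [0.50236808 0.3221677  0.16630906]
```

>>> send_rows([
  [0,0,0,0,0,0,0.69],
  [0,0,0,0,0,0,0.685],
])

```text
time: 16.98
tool_pos: [0.5024, 0.3222, 0.1663]
tcp_rot: [0.054, 0.999, -0.0, -0.0]
contact_force: [0.6, -0.4, -0.6]
grip_width: 0.0273
gripper_force: 24.4
```

>>> send_rows([
  [0,0,0,0,0,0,0.68],
  [0,0,0,0,0,0,0.68],
])

```text
time: 17.23
tool_pos: [0.5023, 0.3222, 0.1663]
tcp_rot: [0.054, 0.999, -0.0, -0.0]
contact_force: [0.9, -0.6, -0.9]
grip_width: 0.0274
gripper_force: 18.3
```

```bash
python3 ring.py
```

```text
[([289, 277, 61, 58, 2639], [319.1, 305.9])]
18.259615302085876 0.02767846392904244 [0.50234402 0.32216598 0.16629265]
```

>>> send_rows([
  [0,0,0,0,0,0,0.675],
  [0,0,0,0,0,0,0.672],
  [0,0,0,0,0,0,0.672],
])

```text
time: 17.65
tool_pos: [0.5024, 0.3222, 0.1663]
tcp_rot: [0.054, 0.999, -0.0, -0.0]
contact_force: [0.5, -0.2, -0.6]
grip_width: 0.0276
gripper_force: 9.2
```

```bash
python3 ring.py
```

```text
[([288, 278, 63, 57, 2635], [319.2, 305.8])]
9.233255535364151 0.027798562057055057 [0.50234684 0.3221699  0.16630375]
```

>>> send_rows([
  [0,0,0,0,0,0,0.669],
  [0,0,0,0,0,0,0.669],
  [0,0,0,0,0,0,0.669],
  [0,0,0,0,0,0,0.669],
])

```text
time: 18.2
tool_pos: [0.5023, 0.3222, 0.1663]
tcp_rot: [0.054, 0.999, -0.0, -0.0]
contact_force: [0.7, 0.2, -1.1]
grip_width: 0.0282
gripper_force: 5.9
```

```bash
python3 ring.py
```

```text
[([288, 288, 63, 30, 1567], [319.2, 302.6])]
5.857079476118088 0.028370102774772088 [0.50235402 0.32217887 0.1662999 ]
```

>>> send_rows([
  [0,0,0,0,0,0,0.667],
  [0,0,0,0,0,0,0.667],
  [0,0,0,0,0,0,0.667],
  [0,0,0,0,0,0,0.667],
])

```text
time: 18.75
tool_pos: [0.5023, 0.3222, 0.1663]
tcp_rot: [0.054, 0.999, -0.0, -0.0]
contact_force: [-1.4, 0.3, -0.7]
grip_width: 0.0285
gripper_force: 4.2
```

```bash
python3 ring.py
```

```text
[([288, 288, 63, 30, 1528], [319.1, 302.7])]
4.174692705273628 0.02822013134731597 [0.50233469 0.3221708  0.1662938 ]
```

```bash
python3 - <<'E'
from h import *
s=snap('wrist','wr2')
a=cv2.imread('pics/w7.png').astype(int);b=cv2.imread('pics/wr2.png').astype(int)
d=np.abs(a-b).sum(2)
for v in range(200,300,4): print(v,''.join('#' if d[v,u]>60 else '.' for u in range(300,342)))
c=np.array([.5023,.3222,.1663+.004]);ax=np.array([.994,-.109,0])
for t in(53,63,73,80,90):
    t=np.radians(t);print(np.degrees(t).round(),[proj(s,c+L*(np.cos(t)*ax-np.sin(t)*np.array([0,0,1]))).round() .tolist()for L in(.015,.068,.08)])
E
```

```text
200 ......#...................................
204 ..........................................
208 ......................................#...
212 .....................##........##.........
216 .....................##.........#.........
220 ...................##.........###.........
224 ....................##........##..........
228 ..................####.......####.........
232 ................#####......######.........
236 .................####......####...........
240 ...............######......#####..........
244 ................####......####............
248 ................####....#######...........
252 .....................##########...........
256 ...................##########.............
260 ....................##########............
264 ....................########.........###..
268 ..................##.########.............
272 .....................######............###
276 ...............##########............#####
280 ....################################..####
284 ##########################################
288 ##########################################
292 #..#######...#......................#..##.
296 ..........................................
53.0 [[316.0, 309.0], [317.0, 321.0], [317.0, 323.0]]
63.0 [[316.0, 304.0], [317.0, 303.0], [317.0, 302.0]]
73.0 [[316.0, 298.0], [317.0, 284.0], [317.0, 282.0]]
80.0 [[316.0, 295.0], [317.0, 272.0], [317.0, 268.0]]
90.0 [[316.0, 290.0], [317.0, 254.0], [317.0, 248.0]]
```

```bash
python3 - <<'E'
from h import *
b=cv2.imread('pics/wr2.png',0);a=cv2.imread('pics/w7.png',0)
for v in range(236,290,4): print(v,b[v,308:338].tolist());
print(a[260,308:338].tolist())
E
```

```text
236 [216, 216, 217, 216, 217, 217, 217, 216, 212, 190, 189, 190, 188, 191, 192, 193, 192, 194, 199, 219, 219, 219, 217, 217, 217, 216, 216, 216, 217, 218]
240 [217, 214, 216, 216, 217, 216, 215, 193, 193, 193, 191, 191, 193, 193, 194, 193, 190, 196, 194, 136, 133, 135, 135, 136, 135, 138, 136, 136, 136, 136]
244 [218, 218, 215, 217, 217, 217, 216, 214, 192, 193, 193, 191, 186, 146, 105, 107, 121, 122, 134, 133, 136, 132, 132, 136, 135, 134, 136, 137, 136, 140]
248 [216, 215, 214, 215, 217, 218, 218, 216, 192, 193, 191, 180, 106, 106, 123, 121, 134, 134, 136, 136, 135, 136, 135, 133, 134, 136, 137, 139, 133, 137]
252 [219, 217, 218, 218, 217, 218, 217, 218, 218, 209, 133, 119, 123, 133, 134, 135, 135, 135, 136, 135, 136, 136, 136, 133, 134, 133, 134, 136, 136, 133]
256 [221, 221, 220, 220, 219, 221, 219, 219, 218, 221, 212, 139, 136, 136, 136, 137, 135, 136, 137, 133, 135, 132, 134, 134, 134, 134, 132, 135, 135, 136]
260 [222, 223, 221, 221, 222, 220, 220, 220, 220, 220, 212, 140, 138, 136, 139, 137, 138, 135, 136, 136, 135, 135, 134, 137, 133, 137, 136, 138, 136, 136]
264 [223, 221, 
[... 517 characters left out ...]
0, 221, 220, 220, 220, 220, 220, 221, 219, 221, 220, 218, 219, 217, 218, 218, 208, 136]
280 [220, 221, 220, 221, 218, 219, 219, 221, 220, 220, 218, 220, 219, 221, 220, 219, 220, 219, 219, 218, 218, 217, 217, 216, 216, 217, 218, 217, 218, 209]
284 [215, 215, 217, 215, 215, 215, 214, 213, 213, 212, 214, 214, 214, 215, 214, 213, 212, 215, 215, 213, 211, 215, 213, 214, 214, 215, 214, 215, 216, 215]
288 [160, 157, 135, 113, 118, 120, 117, 116, 100, 103, 101, 100, 84, 84, 90, 102, 102, 100, 101, 102, 100, 103, 117, 120, 132, 138, 153, 159, 158, 160]
[223, 222, 220, 222, 222, 221, 221, 221, 220, 221, 212, 135, 109, 108, 110, 109, 106, 107, 106, 106, 104, 113, 135, 136, 135, 138, 136, 137, 134, 137]
```

>>> send_rows([
  [0,0,0,0,0,0,0.665],
  [0,0,0,0,0,0,0.665],
  [0,0,0,0,0,0,0.665],
  [0,0,0,0,0,0,0.665],
])

```text
time: 19.35
tool_pos: [0.5023, 0.3222, 0.1663]
tcp_rot: [0.054, 0.999, -0.0, -0.0]
contact_force: [0.8, 0.6, -1.0]
grip_width: 0.0284
gripper_force: 2.6
```

```bash
cat >> ring.py <<'E'
g=cv2.cvtColor(s['frame'],cv2.COLOR_RGB2GRAY)
for v in(264,272,280,284,288): print(v,g[v,308:338].tolist())
E
python3 ring.py
```

```text
[([288, 285, 63, 37, 1866], [319.2, 303.0])]
2.5906977429986 0.028812816442128436 [0.50238514 0.32214013 0.16630111]
264 [78, 80, 78, 75, 76, 75, 76, 77, 78, 78, 85, 128, 139, 141, 140, 138, 140, 136, 137, 136, 137, 135, 134, 135, 135, 137, 137, 138, 137, 159]
272 [80, 76, 82, 81, 74, 80, 77, 79, 79, 77, 76, 74, 76, 112, 192, 182, 183, 182, 183, 183, 193, 220, 221, 220, 220, 221, 219, 219, 219, 218]
280 [78, 80, 79, 81, 78, 80, 77, 80, 80, 79, 78, 76, 79, 77, 74, 93, 165, 220, 219, 218, 218, 218, 217, 216, 217, 217, 217, 218, 219, 219]
284 [78, 77, 76, 81, 82, 84, 92, 102, 105, 100, 100, 101, 94, 85, 83, 79, 91, 128, 152, 174, 175, 179, 182, 202, 203, 216, 216, 216, 216, 215]
288 [97, 99, 104, 106, 104, 105, 106, 109, 112, 113, 113, 115, 110, 112, 110, 109, 107, 106, 109, 103, 102, 101, 99, 96, 94, 91, 92, 88, 84, 85]
```

```bash
cat > shaft.py <<'E'
from h import *
s=snap('wrist','wr3');a=cv2.imread('pics/w7.png',0).astype(int)
g=cv2.cvtColor(s['frame'],cv2.COLOR_RGB2GRAY).astype(int)
for v in range(228,290,4):
    r=np.where(g[v,285:345]<100)[0]+285
    print(v,(r.min(),r.max(),len(r)) if len(r) else '', ''.join('#' if x<100 else '.' for x in g[v,285:345]))
print(arm.state()['gripper_force'])
E
python3 shaft.py
```

```text
228  ............................................................
232  ............................................................
236  ............................................................
240  ............................................................
244  ............................................................
248  ............................................................
252  ............................................................
256 (np.int64(311), np.int64(311), 1) ..........................#.................................
260 (np.int64(307), np.int64(317), 11) ......................###########...........................
264 (np.int64(305), np.int64(319), 15) ....................###############.........................
268 (np.int64(305), np.int64(320), 16) ....................################........................
272 (np.int64(306), np.int64(321), 16) .....................################.......................
276 (np.int64(306), np.int64(322), 17) .....................#################......................
280 (np.int64(307), np.int64(323), 17) ......................#################.....................
284 (np.int64(285), np.int64(324), 21) ###...................##################....................
288 (np.int64(285), np.int64(339), 22) ###............#########.....................##########.....
2.589956782758236
```

>>> send_rows([
  [0,0,8,0,0,0,0.68],
  [0,-15,15,0,0,0,0.68],
  [6,-40,15,0,0,0,0.68],
  [12,-70,15,0,0,0,0.68],
  [18,-100,15,0,0,0,0.68],
])

```text
time: 20.08
tool_pos: [0.5208, 0.2199, 0.1821]
tcp_rot: [0.055, 0.999, -0.0, 0.001]
contact_force: [-0.1, 0.3, -1.2]
grip_width: 0.0276
gripper_force: 12.9
```

>>> send_rows([
  [6,-30,0,0,0,0,0.68],
  [10,-55,0,0,0,0,0.68],
  [13,-70,0,0,0,0,0.68],
  [13,-77,0,0,0,0,0.68],
  [13,-77,0,0,0,0,0.68],
])

```text
time: 20.7
tool_pos: [0.5332, 0.1453, 0.1814]
tcp_rot: [0.054, 0.999, 0.0, -0.0]
contact_force: [0.2, 0.0, -0.4]
grip_width: 0.0279
gripper_force: 12.9
```

>>> send_rows([
  [0,0,0,0,0,0,0.67],
  [0,0,0,0,0,0,0.665],
  [0,0,0,0,0,0,0.664],
  [0,0,0,0,0,0,0.664],
  [0,0,0,0,0,0,0.664],
])

```text
time: 21.32
tool_pos: [0.5334, 0.1452, 0.1813]
tcp_rot: [0.054, 0.999, -0.0, -0.0]
contact_force: [-0.3, 1.2, -0.7]
grip_width: 0.0288
gripper_force: 1.9
```

```bash
python3 ring.py|head -2;python3 - <<'E'
from h import *
import pickle
s=snap('wrist','w8');pickle.dump(s,open('w8.pkl','wb'))
t=arm.state()['tool_pos'];print(t,proj(s,(.5371,.1414,.077)),proj(s,t-[0,0,.076]))
cv2.imwrite('pics/w8c.png',cv2.resize(s['frame'][190:330,240:400,::-1],(800,600),interpolation=cv2.INTER_CUBIC))
E
```

```text
[([288, 284, 63, 39, 1887], [319.3, 302.9])]
1.920236013829708 0.02845351806462754 [0.53333923 0.14516477 0.18128295]
[0.5333204  0.14514899 0.18127437] [312.65927535 241.61961492] [316.76797344 248.23386004]
```

View pics/w8c.png

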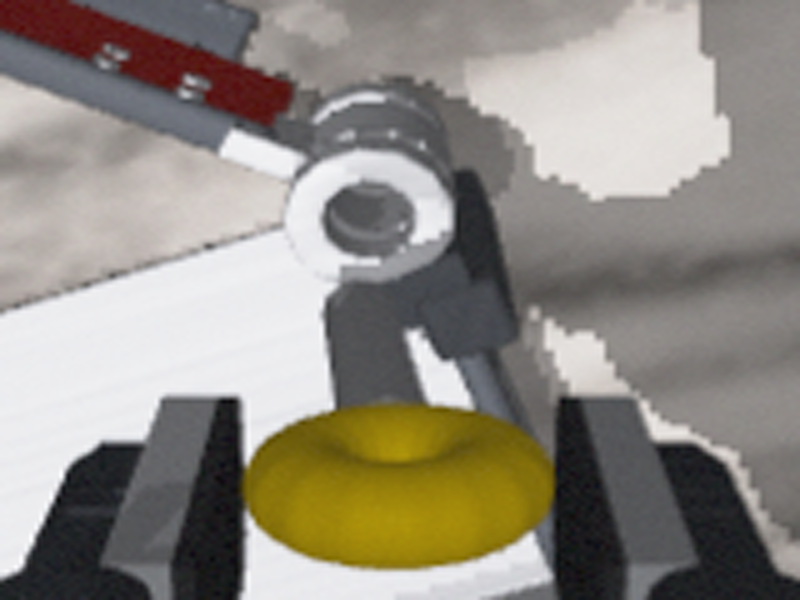

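The crop shows the hole of the upper knuckle at crop (370,216), full image (314,240.4). The pin hangs just in front, with its tip near crop (368,270), full image about (313.6,253).

```bash
python3 - <<'E'
from h import *
import pickle
s=pickle.load(open('w8.pkl','rb'))
print('tip',onz(s,313.6,253,.105),'H',onz(s,314,240.4,.077))
x0,y0=240,190
print('ring',onz(s,319.3,303,.186))
g=cv2.cvtColor(s['frame'],cv2.COLOR_RGB2GRAY)
for v in range(248,284,3): print(v,g[v,298:330].tolist())
E
```

```text
tip [0.53658954 0.14260715 0.105     ] H [0.53624305 0.14252613 0.077     ]
ring [0.53250192 0.14689438 0.186     ]
248 [227, 230, 232, 233, 234, 234, 234, 233, 230, 206, 139, 102, 99, 91, 92, 98, 107, 105, 101, 105, 110, 143, 186, 151, 156, 156, 152, 153, 153, 148, 119, 45]
251 [239, 237, 226, 234, 235, 236, 236, 238, 238, 236, 221, 222, 219, 206, 219, 221, 220, 218, 160, 161, 160, 161, 157, 155, 154, 150, 134, 122, 92, 69, 76, 76]
254 [235, 236, 236, 237, 233, 222, 225, 215, 216, 206, 154, 151, 149, 144, 148, 150, 155, 156, 154, 145, 137, 133, 95, 74, 76, 74, 75, 75, 73, 76, 75, 73]
257 [236, 235, 236, 235, 236, 236, 237, 235, 215, 144, 102, 93, 85, 80, 80, 78, 76, 79, 76, 75, 71, 75, 71, 76, 71, 72, 74, 68, 72, 74, 72, 70]
260 [236, 236, 237, 237, 237, 237, 229, 101, 86, 103, 88, 81, 81, 81, 80, 81, 78, 77, 79, 78, 77, 73, 77, 72, 72, 67, 66, 75, 69, 72, 77, 74]
263 [237, 237, 237, 238, 237, 233, 158, 79, 78, 80, 81, 82, 79, 81, 80, 80, 80, 79, 79, 78, 76, 74, 73, 73, 72, 65, 68, 75, 77, 76, 76, 73]
266 [239, 238, 238, 236, 237, 237, 227, 77, 81, 79, 81, 82, 82, 79, 81, 82, 81, 79, 78, 78, 78, 75, 84, 106, 99, 122, 116, 64, 72, 75, 76, 75]
269 [236, 236, 237, 237, 237, 237, 232, 134, 80, 82, 83, 83, 82, 83, 81, 81, 81, 79, 81, 80, 79, 78, 92, 165, 235, 231, 202, 174, 66, 69, 73, 77]
272 [238, 237, 236, 237, 236, 236, 232, 174, 78, 79, 84, 81, 80, 78, 80, 80, 78, 81, 78, 79, 79, 79, 77, 102, 188, 237, 237, 236, 213, 110, 67, 73]
275 [237, 238, 237, 238, 238, 236, 237, 227, 76, 81, 81, 83, 81, 81, 82, 83, 82, 81, 81, 80, 83, 78, 78, 73, 99, 183, 235, 234, 233, 232, 231, 232]
278 [234, 235, 235, 235, 235, 236, 236, 230, 136, 80, 81, 80, 84, 83, 81, 84, 82, 83, 80, 79, 78, 81, 79, 74, 76, 120, 220, 235, 236, 236, 237, 236]
281 [236, 236, 236, 236, 236, 236, 235, 231, 173, 78, 81, 81, 82, 85, 82, 85, 81, 79, 79, 80, 80, 77, 76, 79, 78, 74, 129, 227, 234, 235, 235, 236]
```

>>> send_rows([
  [-1,0,-8,0,0,0,0.664],
  [-1,0,-16,0,0,0,0.664],
  [-1,0,-24,0,0,0,0.664],
  [-1,0,-32,0,0,0,0.664],
  [-1,0,-37,0,0,0,0.664],
])

```text
time: 22.05
tool_pos: [0.5321, 0.1451, 0.1435]
tcp_rot: [0.054, 0.999, -0.0, -0.0]
contact_force: [0.1, 0.2, 0.3]
grip_width: 0.0286
gripper_force: 1.9
```

```bash
python3 ring.py|head -2; python3 shaft.py | tail -9
```

```text
[([288, 284, 63, 38, 1892], [319.3, 302.9])]
1.9193773716688156 0.02887214036605722 [0.53181855 0.14499279 0.14308417]
260 (np.int64(303), np.int64(342), 29) ..................#####.############.##.........##########..
264 (np.int64(304), np.int64(343), 30) ...................###################..........###########.
268 (np.int64(305), np.int64(344), 30) ....................################..........##############
272 (np.int64(306), np.int64(344), 33) .....................################......#################
276 (np.int64(306), np.int64(344), 39) .....................#######################################
280 (np.int64(307), np.int64(344), 38) ......................######################################
284 (np.int64(285), np.int64(344), 34) ###...................#######.......########################
288 (np.int64(285), np.int64(344), 21) ###.............######..........................############
1.921626292169094
```

>>> send_rows([
  [0,-1,-6,0,0,0,0.664],
  [1,-1,-12,0,0,0,0.664],
  [1,-2,-18,0,0,0,0.664],
  [2,-2,-24,0,0,0,0.664],
  [2,-2,-24,0,0,0,0.664],
])

```text
time: 22.78
tool_pos: [0.5341, 0.1431, 0.1197]
tcp_rot: [0.054, 0.999, -0.0, -0.001]
contact_force: [0.5, -0.1, -0.9]
grip_width: 0.0285
gripper_force: 1.9
```

```bash
python3 ring.py|head -2; python3 shaft.py | tail -9
```

```text
[([288, 283, 63, 40, 1963], [319.5, 302.8])]
1.858508326113224 0.02859661495711893 [0.53423741 0.14313475 0.11998875]
260 (np.int64(310), np.int64(344), 20) .........................##########...............##########
264 (np.int64(306), np.int64(344), 27) .....................###################............########
268 (np.int64(303), np.int64(344), 27) ..................##..#######.#########..#..........########
272 (np.int64(303), np.int64(344), 33) ..................#########################.........########
276 (np.int64(306), np.int64(344), 29) .....................####################..........#########
280 (np.int64(308), np.int64(344), 29) .......................##################........###########
284 (np.int64(285), np.int64(344), 29) ###....................#######...........###################
288 (np.int64(285), np.int64(344), 17) ###...........#####................................#########
1.8593363463878632
```

>>> send_rows([
  [0,0,-6,0,0,0,0.664],
  [1,-1,-12,0,0,0,0.664],
  [1,-1,-18,0,0,0,0.664],
  [2,-1,-24,0,0,0,0.664],
  [2,-1,-28,0,0,0,0.664],
])

```text
time: 23.5
tool_pos: [0.5362, 0.142, 0.0917]
tcp_rot: [0.054, 0.999, -0.0, -0.0]
contact_force: [-0.4, 0.4, 0.1]
grip_width: 0.0284
gripper_force: 1.8
```

```bash
python3 ring.py|head -2
```

```text
[([288, 283, 63, 40, 2017], [319.6, 302.5])]
1.7776905186474323 0.028479276139285394 [0.53591456 0.14196525 0.09133427]
```

Now release slowly so that it drops in, then lift and check.

>>> send_rows([
  [0,0,-3,0,0,0,0.664],
  [0,0,-3,0,0,0,0.65],
  [0,0,-3,0,0,0,0.6],
  [0,0,-3,0,0,0,0.5],
  [0,0,-3,0,0,0,0.4],
])

```text
time: 24.18
tool_pos: [0.5364, 0.1422, 0.0895]
tcp_rot: [0.054, 0.999, 0.0, 0.0]
contact_force: [-0.1, 0.2, 0.1]
grip_width: 0.0513
gripper_force: 0.0
```

>>> send_rows([
  [0,0,10,0,0,0,0.4],
  [0,0,50,0,0,0,0.4],
  [0,0,100,0,0,0,0.4],
  [60,0,130,0,0,0,0.4],
  [100,0,130,0,0,0,0.4],
])

```text
time: 24.8
tool_pos: [0.6395, 0.1424, 0.2241]
tcp_rot: [0.054, 0.999, 0.001, 0.004]
contact_force: [0.9, -0.8, -0.1]
grip_width: 0.0514
gripper_force: 0.0
```

```bash
cat > seat.py <<'E'
from h import *
for i in range(4): s=snap('wrist','w9')
b=snap('scene','s9')
for q in(s,b):
    m=cv2.inRange(cv2.cvtColor(q['frame'],cv2.COLOR_RGB2HSV),(22,150,60),(35,255,255))
    n,l,st,c=cv2.connectedComponentsWithStats(m)
    for i in range(1,n):
        if st[i,4]>20:
            x,y,w,h=st[i,:4];print(st[i].tolist(),onz(q,x+w/2-.5,y+h/2-.5,.091).round(4))
    print('exp seated',proj(q,(.5371,.1414,.091)),'at top',proj(q,(.5371,.1414,.105)),proj(q,(.5371,.1414,.077)))
print(arm.state()['tool_pos'],arm.state()['time'])
E
python3 seat.py
```

```text
[284, 90, 38, 18, 575] [0.537  0.1416 0.091 ]
exp seated [302.19577111  98.73317065] at top [301.25311458  96.68638735] [303.04354803 100.57417844]
[301, 263, 7, 9, 46] [0.5363 0.1425 0.091 ]
exp seated [304.01581457 266.73570305] at top [303.88146111 262.92228496] [304.14909109 270.51437733]
[0.6352585  0.14224927 0.21905152] 25.05
```

The pin is seated: both cameras put its ring at (0.537,0.142) at z = 0.091. Next, the cups.

```bash
python3 - <<'E'
from h import *
s=snap('top','t9');g=cv2.cvtColor(s['frame'],cv2.COLOR_RGB2GRAY)
x0,y0=420,215
c=cv2.resize(g[y0:y0+80,x0:x0+70],None,fx=6,fy=6,interpolation=cv2.INTER_CUBIC)
h=cv2.HoughCircles(c,cv2.HOUGH_GRADIENT,1,100,param1=80,param2=20,minRadius=55,maxRadius=95)
for a in (h[0] if h is not None else []):
    u,v=x0+(a[0]+.5)/6-.5,y0+(a[1]+.5)/6-.5;print(a,u,v,onz(s,u,v,.034).round(4))
for p in[(376,178),(400,217),(528,155),(520,125)]:print(p,onz(s,*p,0.).round(3),onz(s,*p,.1).round(3))
E
```

```text
(376, 178) [ 0.806 -0.222  0.   ] [ 0.748 -0.199  0.1  ]
(400, 217) [ 0.657 -0.27   0.   ] [ 0.61  -0.243  0.1  ]
(528, 155) [ 0.826 -0.744  0.   ] [ 0.766 -0.682  0.1  ]
(520, 125) [ 0.948 -0.755 -0.   ] [ 0.88  -0.692  0.1  ]
```

>>> send_rows([
  [-40,-20,0,0,0,-8,0],
  [-80,-50,0,0,0,-16,0],
  [-110,-90,0,0,0,-24,0],
  [-120,-140,0,0,0,-32,0],
  [-125,-190,0,0,0,-40,0],
], force=20)

```text
time: 25.72
tool_pos: [0.5094, -0.0482, 0.2199]
tcp_rot: [0.394, 0.919, 0.0, -0.0]
contact_force: [1.7, 0.0, -0.4]
grip_width: 0.0853
gripper_force: 0.0
```

>>> send_rows([
  [0,-50,0,0,0,-8,0],
  [0,-100,0,0,0,-16,0],
  [0,-150,0,0,0,-24,0],
  [5,-200,0,0,0,-29,0],
  [10,-250,0,0,0,-29,0],
])

```text
time: 26.35
tool_pos: [0.5208, -0.2979, 0.2196]
tcp_rot: [0.61, 0.793, 0.001, -0.0]
contact_force: [0.2, 0.7, 0.3]
grip_width: 0.0853
gripper_force: 0.0
```

>>> send_rows([
  [0,-50,0,0,0,0,0],
  [5,-100,0,0,0,0,0],
  [10,-150,0,0,0,0,0],
  [12,-200,0,0,0,0,0],
  [12,-220,0,0,0,0,0],
])

```text
time: 26.98
tool_pos: [0.5311, -0.5203, 0.2187]
tcp_rot: [0.611, 0.791, -0.001, -0.001]
contact_force: [-0.7, 0.0, 0.5]
grip_width: 0.0854
gripper_force: 0.0
```

```bash
cat > cups.py <<'E'
from h import *
for i in range(4): s=snap('wrist','wc')
g=cv2.GaussianBlur(cv2.cvtColor(s['frame'],cv2.COLOR_RGB2GRAY),(3,3),0)
x=arm.state();print(x['tool_pos'].round(4),x['tcp_rot'].round(3),x['qpos'].round(2),x['time'])
o=-np.array(s['extrinsics'])[:3,:3].T@np.array(s['extrinsics'])[:3,3]
for P in((.547,-.382,.034),(.445,-.395,.034)):
    p=proj(s,P);r=np.linalg.norm(proj(s,np.add(P,(.0345,0,0)))-p);print('exp',p.round(0),r.round(1))
h=cv2.HoughCircles(g[:300],cv2.HOUGH_GRADIENT,1,40,param1=80,param2=18,minRadius=22,maxRadius=48)
hsv=cv2.cvtColor(s['frame'],cv2.COLOR_RGB2HSV)
for a in (h[0] if h is not None else [])[:8]:print(a.round(1),hsv[int(a[1]),int(a[0])],onz(s,a[0],a[1],.034).round(4))
E
python3 cups.py
```

```text
[ 0.5334 -0.5163  0.2191] [ 0.61   0.792  0.001 -0.001] [ 0.6   0.8   0.32  1.12 -0.24  1.26  1.16] 27.175
exp [374.  75.] 38.3
exp [259.  58.] 39.6
[371.5  73.5  42.1] [113   4 236] [ 0.5445 -0.3817  0.034 ]
[264.5  59.5  43.5] [128   4 236] [ 0.4503 -0.3946  0.034 ]
[278.5 172.5  33.8] [ 10  13 180] [ 0.4842 -0.4875  0.034 ]
```

>>> send_rows([
  [5,50,0,0,0,0,0.08],
  [9,100,0,0,0,0,0.08],
  [12,134,-40,0,0,0,0.08],
  [12,134,-100,0,0,0,0.08],
  [12,134,-155,0,0,0,0.08],
])

```text
time: 27.8
tool_pos: [0.5468, -0.3798, 0.064]
tcp_rot: [0.608, 0.794, 0.001, 0.0]
contact_force: [1.5, 0.4, -0.6]
grip_width: 0.0786
gripper_force: 0.0
```

>>> send_rows([
  [0,0,0,0,0,0,0.08],
  [0,0,0,0,0,0,0.08],
  [0,0,0,0,0,0,0.08],
])

```text
time: 28.18
tool_pos: [0.5472, -0.385, 0.0679]
tcp_rot: [0.61, 0.792, 0.0, 0.003]
contact_force: [-0.0, 0.3, -0.5]
grip_width: 0.0785
gripper_force: 0.0
```

Correct by (-2,+2), go down to z≈0.009 and close lightly.

>>> send_rows([
  [-2,2,-25,0,0,0,0.08],
  [-2,2,-45,0,0,0,0.08],
  [-2,2,-57,0,0,0,0.08],
  [-2,2,-57,0,0,0,0.08],
])

```text
time: 28.68
tool_pos: [0.543, -0.3816, 0.0065]
tcp_rot: [0.61, 0.792, -0.0, -0.001]
contact_force: [0.6, -0.5, 0.8]
grip_width: 0.0789
gripper_force: 0.0
```

>>> send_rows([
  [0,0,0,0,0,0,0.2],
  [0,0,0,0,0,0,0.25],
  [0,0,0,0,0,0,0.28],
  [0,0,0,0,0,0,0.28],
], force=20)

```text
time: 29.18
tool_pos: [0.5442, -0.3823, 0.0085]
tcp_rot: [0.61, 0.792, 0.0, 0.001]
contact_force: [0.8, 1.6, 4.7]
grip_width: 0.0616
gripper_force: 11.4
```

>>> send_rows([
  [0,0,0,0,0,0,0.32],
  [0,0,0,0,0,0,0.32],
  [0,0,20,0,0,0,0.32],
  [0,0,60,0,0,0,0.32],
  [0,0,100,0,0,0,0.32],
])

```text
time: 29.8
tool_pos: [0.5426, -0.3818, 0.1086]
tcp_rot: [0.61, 0.792, -0.0, -0.001]
contact_force: [0.3, 0.1, -0.2]
grip_width: 0.061
gripper_force: 22.1
```

>>> send_rows([
  [0,20,50,0,0,0,0.32],
  [0,60,80,0,0,0,0.32],
  [0,105,80,0,0,0,0.32],
  [0,150,80,0,0,0,0.32],
  [0,195,80,0,0,0,0.32],
])

```text
time: 30.42
tool_pos: [0.5427, -0.1855, 0.188]
tcp_rot: [0.61, 0.792, 0.0, -0.0]
contact_force: [1.3, -0.1, 0.4]
grip_width: 0.0607
gripper_force: 22.1
```

>>> send_rows([
  [0,45,0,0,0,0,0.32],
  [10,90,0,0,0,0,0.32],
  [35,135,0,0,0,0,0.32],
  [65,165,0,0,0,0,0.32],
  [92,181,0,0,0,0,0.32],
])

```text
time: 31.05
tool_pos: [0.6357, -0.0029, 0.1878]
tcp_rot: [0.609, 0.793, 0.0, -0.001]
contact_force: [-0.0, -0.7, 0.2]
grip_width: 0.0613
gripper_force: 22.1
```

>>> send_rows([
  [0,0,-30,0,0,0,0.32],
  [0,0,-80,0,0,0,0.32],
  [0,0,-120,0,0,0,0.32],
  [0,0,-140,0,0,0,0.32],
  [0,0,-140,0,0,0,0.32],
])

```text
time: 31.68
tool_pos: [0.6345, -0.006, 0.0466]
tcp_rot: [0.61, 0.792, -0.001, -0.001]
contact_force: [-0.3, -0.2, -0.0]
grip_width: 0.0609
gripper_force: 22.1
```

>>> send_rows([
  [0,0,-15,0,0,0,0.32],
  [0,0,-25,0,0,0,0.32],
  [0,0,-31,0,0,0,0.32],
  [0,0,-32,0,0,0,0.32],
])

```text
time: 32.17
tool_pos: [0.6352, -0.0058, 0.0149]
tcp_rot: [0.61, 0.792, -0.0, -0.0]
contact_force: [0.1, 0.2, -0.5]
grip_width: 0.061
gripper_force: 22.1
```

>>> send_rows([
  [0,0,0,0,0,0,0.27],
  [0,0,0,0,0,0,0.2],
  [0,0,0,0,0,0,0.14],
  [0,0,0,0,0,0,0.12],
  [0,0,15,0,0,0,0.12],
])

```text
time: 32.8
tool_pos: [0.6343, -0.0057, 0.0298]
tcp_rot: [0.61, 0.792, -0.001, -0.001]
contact_force: [-0.4, -0.7, 0.1]
grip_width: 0.0752
gripper_force: 0.0
```

>>> send_rows([
  [0,0,40,0,0,0,0.12],
  [0,0,90,0,0,0,0.12],
  [-40,-10,150,0,0,0,0.1],
  [-90,-30,170,0,0,0,0],
  [-110,-80,170,0,0,0,0],
])

```text
time: 33.42
tool_pos: [0.5249, -0.084, 0.2038]
tcp_rot: [0.608, 0.794, 0.002, 0.002]
contact_force: [1.3, -1.0, -0.3]
grip_width: 0.0854
gripper_force: 0.0
```

>>> send_rows([
  [0,-50,0,0,0,0,0],
  [0,-110,0,0,0,0,0],
  [0,-170,0,0,0,0,0],
  [0,-230,0,0,0,0,0],
  [0,-290,10,0,0,0,0],
])

```text
time: 34.05
tool_pos: [0.5249, -0.3773, 0.211]
tcp_rot: [0.61, 0.792, 0.0, -0.0]
contact_force: [1.8, -0.7, 0.1]
grip_width: 0.0855
gripper_force: 0.0
```

>>> send_rows([
  [-5,-50,0,0,0,0,0],
  [-10,-110,0,0,0,0,0],
  [-10,-145,0,0,0,0,0],
  [-10,-145,0,0,0,0,0],
])

```text
time: 34.55
tool_pos: [0.5124, -0.5247, 0.2106]
tcp_rot: [0.612, 0.791, -0.002, 0.0]
contact_force: [-0.2, 0.3, 0.6]
grip_width: 0.0854
gripper_force: 0.0
```

```bash
python3 cups.py
```

```text
[ 0.5166 -0.5188  0.2109] [0.609 0.793 0.001 0.   ] [ 0.6   0.79  0.34  1.17 -0.26  1.22  1.2 ] 34.75
exp [394.  76.] 39.0
exp [276.  59.] 40.5
[281.5  58.5  44.6] [126   5 236] [ 0.4498 -0.3933  0.034 ]
[369.5 260.5  38.5] [120   2 236] [ 0.577  -0.5499  0.034 ]
```

>>> send_rows([
  [-30,50,0,0,0,0,0.08],
  [-55,100,0,0,0,0,0.08],
  [-66,125,-40,0,0,0,0.08],
  [-66,125,-95,0,0,0,0.08],
  [-66,125,-145,0,0,0,0.08],
])

```text
time: 35.38
tool_pos: [0.4508, -0.3935, 0.0652]
tcp_rot: [0.609, 0.793, 0.001, 0.001]
contact_force: [1.0, -0.3, -0.2]
grip_width: 0.0788
gripper_force: 0.0
```

>>> send_rows([
  [0,0,0,0,0,0,0.08],
  [0,0,0,0,0,0,0.08],
  [0,0,0,0,0,0,0.08],
])

```text
time: 35.75
tool_pos: [0.4509, -0.397, 0.0681]
tcp_rot: [0.61, 0.792, -0.0, 0.003]
contact_force: [0.2, 0.4, 0.1]
grip_width: 0.0786
gripper_force: 0.0
```

>>> send_rows([
  [-1,3,-25,0,0,0,0.08],
  [-1,3,-45,0,0,0,0.08],
  [-1,3,-57,0,0,0,0.08],
  [-1,3,-57,0,0,0,0.08],
])

```text
time: 36.25
tool_pos: [0.4485, -0.393, 0.0086]
tcp_rot: [0.61, 0.792, 0.0, 0.0]
contact_force: [0.1, -1.1, -0.2]
grip_width: 0.0786
gripper_force: 0.0
```

>>> send_rows([
  [0,0,0,0,0,0,0.2],
  [0,0,0,0,0,0,0.25],
  [0,0,0,0,0,0,0.28],
  [0,0,0,0,0,0,0.32],
  [0,0,0,0,0,0,0.32],
])

```text
time: 36.88
tool_pos: [0.4485, -0.3935, 0.0097]
tcp_rot: [0.61, 0.792, -0.0, 0.001]
contact_force: [-1.4, 0.0, 6.0]
grip_width: 0.0613
gripper_force: 20.2
```

>>> send_rows([
  [0,0,20,0,0,0,0.32],
  [0,0,60,0,0,0,0.32],
  [0,0,110,0,0,0,0.32],
  [0,0,160,0,0,0,0.32],
  [0,20,180,0,0,0,0.32],
])

```text
time: 37.5
tool_pos: [0.4489, -0.3756, 0.192]
tcp_rot: [0.611, 0.791, -0.001, 0.004]
contact_force: [0.9, -0.2, -0.7]
grip_width: 0.0611
gripper_force: 22.1
```

>>> send_rows([
  [5,45,0,0,0,0,0.32],
  [15,95,0,0,0,0,0.32],
  [30,145,0,0,0,0,0.32],
  [45,195,0,0,0,0,0.32],
  [60,245,0,0,0,0,0.32],
])

```text
time: 38.12
tool_pos: [0.5088, -0.1259, 0.1885]
tcp_rot: [0.61, 0.792, 0.0, 0.0]
contact_force: [0.4, 1.1, -0.2]
grip_width: 0.0611
gripper_force: 22.1
```

>>> send_rows([
  [25,45,0,0,0,0,0.32],
  [50,90,0,0,0,0,0.32],
  [75,135,0,0,0,0,0.32],
  [95,175,0,0,0,0,0.32],
  [105,205,0,0,0,0,0.32],
])

```text
time: 38.75
tool_pos: [0.6139, 0.0803, 0.1879]
tcp_rot: [0.609, 0.793, 0.0, -0.0]
contact_force: [0.2, -0.6, -0.5]
grip_width: 0.0609
gripper_force: 22.1
```

>>> send_rows([
  [0,0,-30,0,0,0,0.32],
  [0,0,-80,0,0,0,0.32],
  [0,0,-120,0,0,0,0.32],
  [0,0,-143,0,0,0,0.32],
  [0,0,-143,0,0,0,0.32],
])

```text
time: 39.38
tool_pos: [0.6116, 0.0774, 0.0433]
tcp_rot: [0.61, 0.792, -0.002, -0.002]
contact_force: [-0.5, 0.6, 0.4]
grip_width: 0.0609
gripper_force: 22.1
```

>>> send_rows([
  [0,0,-12,0,0,0,0.32],
  [0,0,-22,0,0,0,0.32],
  [0,0,-28,0,0,0,0.32],
  [0,0,-29,0,0,0,0.32],
])

```text
time: 39.88
tool_pos: [0.6131, 0.0772, 0.016]
tcp_rot: [0.61, 0.792, -0.0, -0.0]
contact_force: [-0.1, -0.2, -0.9]
grip_width: 0.0611
gripper_force: 22.1
```

>>> send_rows([
  [0,0,0,0,0,0,0.27],
  [0,0,0,0,0,0,0.2],
  [0,0,0,0,0,0,0.14],
  [0,0,0,0,0,0,0.12],
  [0,0,15,0,0,0,0.12],
])

```text
time: 40.5
tool_pos: [0.6123, 0.0771, 0.0308]
tcp_rot: [0.61, 0.792, -0.001, -0.001]
contact_force: [-0.0, -0.4, 0.5]
grip_width: 0.0754
gripper_force: 0.0
```

>>> send_rows([
  [0,0,40,0,0,0,0.12],
  [0,0,90,0,0,0,0.12],
  [0,0,140,0,0,0,0.12],
  [0,0,175,0,0,0,0.12],
  [0,0,175,0,0,0,0.12],
])

```text
time: 41.12
tool_pos: [0.6156, 0.0769, 0.2111]
tcp_rot: [0.61, 0.792, 0.003, 0.003]
contact_force: [-0.2, 0.3, -0.4]
grip_width: 0.0748
gripper_force: 0.0
```

Both cups are on the tray. Now I'll close the fingers and go in front of the gate to push it shut along its arc.

>>> send_rows([
  [-35,-10,0,0,0,-9,0.6],
  [-70,-20,0,0,0,-18,1],
  [-105,-30,0,0,0,-27,1],
  [-145,-40,0,0,0,-36,1],
  [-180,-50,0,0,0,-45,1],
])

```text
time: 41.75
tool_pos: [0.4311, 0.0269, 0.2059]
tcp_rot: [0.868, 0.496, -0.001, -0.001]
contact_force: [0.2, 0.5, 0.7]
grip_width: -0.0001
gripper_force: 0.0
```

>>> send_rows([
  [0,0,0,0,0,0,1],
  [0,0,0,0,0,0,1],
  [0,0,0,0,0,0,1],
])

```text
time: 42.12
tool_pos: [0.4344, 0.0275, 0.2063]
tcp_rot: [0.867, 0.499, 0.0, 0.0]
contact_force: [0.3, 0.3, -0.3]
grip_width: 0.0001
gripper_force: 0.0
```

```bash
cat > gate.py <<'E'
from h import *
for i in range(3): s=snap('wrist','wg')
b=snap('scene','sg')
m=cv2.inRange(cv2.cvtColor(b['frame'],cv2.COLOR_RGB2HSV),(0,180,60),(6,255,255))+cv2.inRange(cv2.cvtColor(b['frame'],cv2.COLOR_RGB2HSV),(174,180,60),(180,255,255))
m[:,:295]=0;m[:225]=0;m[330:]=0;m[:,420:]=0
ys,xs=np.where(m>0);print('scene red',xs.min(),xs.max(),ys.min(),ys.max(),len(xs))
H=np.array([.5371,.1414])
for f in(-30,0,10,15):
    t=np.radians(f);e=H+.244*np.array([np.sin(t),-np.cos(t)]);print(f,proj(b,(*e,.056)).round(1),proj(b,(*e,.005)).round(1),proj(s,(*e,.056)).round(1))
x=arm.state();print(x['tool_pos'],x['tcp_rot'].round(3),x['grip_width'],x['contact_force'],x['qpos'].round(2))
E
python3 gate.py
```

```text
scene red 295 374 255 287 663
-30 [374.8 258.2] [374.2 271.1] [353.8 316.4]
0 [349.3 242.1] [349.1 254.7] [483.3 284.9]
10 [338.4 238.7] [338.4 251.2] [523.8 260.6]
15 [332.7 237.4] [332.7 249.9] [543.1 245.8]
[0.43380368 0.02717799 0.20617937] [ 0.867  0.499 -0.     0.   ] -0.0003183278614269367 [-0.40071557 -0.78243778  0.70648612] [-0.59  0.37  0.64  2.06 -0.31  0.8  -0.29]
```

>>> send_rows([
  [0,0,-60,0,0,0,1],
  [0,0,-120,0,0,0,1],
  [0,0,-165,0,0,0,1],
  [0,0,-168,0,0,0,1],
  [0,0,-168,0,0,0,1],
])

```text
time: 42.95
tool_pos: [0.4343, 0.0269, 0.0391]
tcp_rot: [0.867, 0.498, 0.001, 0.0]
contact_force: [-0.4, 0.1, -0.2]
grip_width: -0.0004
gripper_force: 0.0
```

>>> send_rows([
  [6,-3,0,0,0,0,1],
  [11,-6,0,0,0,0,1],
  [22,-13,0,0,0,5,1],
  [33,-20,0,0,0,10,1],
  [45,-25,0,0,0,15,1],
])

```text
time: 43.58
tool_pos: [0.4779, 0.0021, 0.0392]
tcp_rot: [0.794, 0.609, -0.0, -0.001]
contact_force: [-3.7, -0.4, 3.9]
grip_width: 0.0001
gripper_force: 2.2
```

>>> send_rows([
  [12,-5,0,0,0,5,1],
  [25,-8,0,0,0,10,1],
  [38,-11,0,0,0,15,1],
  [51,-12,0,0,0,20,1],
  [51,-12,0,0,0,20,1],
])

```text
time: 44.2
tool_pos: [0.5309, -0.0103, 0.0392]
tcp_rot: [0.677, 0.736, 0.001, 0.001]
contact_force: [-1.0, 0.4, -0.8]
grip_width: 0.0
gripper_force: 0.0
```

```bash
python3 gate.py
```

```text
scene red 297 347 244 286 349
-30 [374.8 258.2] [374.2 271.1] [ 67.9 414.8]
0 [349.3 242.1] [349.1 254.7] [319.9 484.5]
10 [338.4 238.7] [338.4 251.2] [404.1 483.7]
15 [332.7 237.4] [332.7 249.9] [446.3 479. ]
[ 0.52890584 -0.00976789  0.03854746] [ 0.677  0.736 -0.    -0.   ] -0.0005766646893389728 [ 0.35148288 -0.01826764  0.58886262] [-0.18  0.72  0.25  1.96 -0.34  0.5   0.39]
```

>>> send_rows([
  [7,0,0,0,0,3,1],
  [14,0,0,0,0,6,1],
  [20,1,0,0,0,8,1],
  [26,1,0,0,0,10,1],
  [26,1,0,0,0,10,1],
])

```text
time: 45.02
tool_pos: [0.5567, -0.0086, 0.0382]
tcp_rot: [0.61, 0.792, 0.001, 0.001]
contact_force: [-0.2, 0.1, 0.0]
grip_width: -0.0002
gripper_force: 0.2
```

```bash
python3 gate.py
```

```text
scene red 295 337 240 285 276
-30 [374.8 258.2] [374.2 271.1] [-18.4 365.4]
0 [349.3 242.1] [349.1 254.7] [233.4 474.6]
10 [338.4 238.7] [338.4 251.2] [317.9 485.5]
15 [332.7 237.4] [332.7 249.9] [360.1 486.6]
[ 0.55588748 -0.00895007  0.03819943] [0.61  0.792 0.    0.001] 2.44988045418204e-05 [-0.10287727 -0.55024385  0.78952226] [-0.16  0.74  0.21  1.89 -0.28  0.54  0.5 ]
```

>>> send_rows([
  [2,1,0,0,0,0,1],
  [4,1,0,0,0,0,1],
  [6,2,0,0,0,0,1],
  [6,2,0,0,0,0,1],
])

```text
time: 45.72
tool_pos: [0.5604, -0.0075, 0.0383]
tcp_rot: [0.61, 0.792, -0.001, -0.001]
contact_force: [-4.9, -2.1, 2.8]
grip_width: -0.0
gripper_force: 2.2
```

>>> send_rows([
  [1,0,0,0,0,0,1],
  [2,0,0,0,0,0,1],
  [2,0,0,0,0,0,1],
])

```text
time: 46.1
tool_pos: [0.5607, -0.0075, 0.0382]
tcp_rot: [0.61, 0.792, -0.002, -0.002]
contact_force: [-7.5, -2.4, 6.0]
grip_width: -0.0001
gripper_force: 4.2
```

```bash
python3 gate.py|head -1
```

```text
scene red 295 335 240 285 270
```

The push force rises without further motion, so the gate is on the stop. I'll back off and check.

>>> send_rows([
  [-12,-3,0,0,0,0,1],
  [-35,-9,0,0,0,0,1],
  [-35,-9,50,0,0,0,1],
  [-35,-20,110,0,0,0,1],
  [-35,-50,170,0,0,0,1],
])

```text
time: 46.92
tool_pos: [0.5295, -0.0527, 0.2062]
tcp_rot: [0.608, 0.794, 0.002, 0.001]
contact_force: [1.2, 0.1, 0.1]
grip_width: -0.0
gripper_force: 0.0
```

>>> send_rows([
  [20,-50,20,0,0,0,1],
  [40,-90,40,0,0,0,1],
  [40,-90,50,0,0,0,1],
  [40,-90,50,0,0,0,1],
])

```text
time: 47.42
tool_pos: [0.569, -0.1436, 0.2545]
tcp_rot: [0.61, 0.793, 0.001, 0.0]
contact_force: [0.3, 0.0, -1.0]
grip_width: 0.0001
gripper_force: 0.0
```

```bash
python3 gate.py|head -5; python3 seat.py; python3 - <<'E'
from h import *
s=snap('wrist','we')
g=cv2.GaussianBlur(cv2.cvtColor(s['frame'],cv2.COLOR_RGB2GRAY),(3,3),0)
H=np.array([.5371,.1414]);t=np.radians(13);R=np.array([[np.cos(t),-np.sin(t)],[np.sin(t),np.cos(t)]])
for P in((.614,.077),(.6355,-.006)):
    p=proj(s,(*P,.04));print('exp',p.round(0),np.linalg.norm(proj(s,(P[0]+.0345,P[1],.04))-p).round(1))
h=cv2.HoughCircles(g[:330],cv2.HOUGH_GRADIENT,1,40,param1=60,param2=14,minRadius=26,maxRadius=46)
for a in (h[0] if h is not None else [])[:8]:
    w=onz(s,a[0],a[1],.04)[:2];c=R.T@(w-H)*1000+[-70,118];print(a.round(1),w.round(4),'tray',(c-[-10,0]).round(1))
# gate direction: fit line to gate rim edge, ends
for f in(11,12,13,14,15):
    q=np.radians(f);d=np.array([np.sin(q),-np.cos(q)]);n=np.array([np.cos(q),np.sin(q)])
    prof=[np.mean([g[tuple(proj(s,(*(H+r*d+o*.001*n),.056)).round().astype(int)[::-1])] for r in np.arange(.04,.24,.01) if 0<=proj(s,(*(H+r*d+o*.001*n),.056))[1]<300]) for o in range(-12,13,3)];print(f,np.round(prof).astype(int))
E
```

```text
scene red 297 337 242 285 264
-30 [374.8 258.2] [374.2 271.1] [182.1  98.4]
0 [349.3 242.1] [349.1 254.7] [299.3 166. ]
10 [338.4 238.7] [338.4 251.2] [341.6 173.6]
15 [332.7 237.4] [332.7 249.9] [363.  174.5]
[561, 151, 46, 67, 245] [ 0.7927 -0.0489  0.091 ]
[520, 156, 12, 15, 80] [ 0.7324 -0.0459  0.091 ]
[512, 168, 8, 13, 52] [ 0.7277 -0.0573  0.091 ]
[516, 179, 7, 16, 74] [ 0.7354 -0.0668  0.091 ]
exp seated [ 379.27703916 -162.60957183] at top [ 382.62799141 -179.20073649] [ 376.25253299 -147.61301301]
[302, 263, 6, 9, 38] [0.535  0.1416 0.091 ]
exp seated [304.01581457 266.73570305] at top [303.88146111 262.92228496] [304.14909109 270.51437733]
[ 0.5682473  -0.14434088  0.25392687] 47.875
exp [429.  -8.] 36.8
exp [422.  92.] 34.3
[588.5 176.5  36.5] [ 0.8354 -0.0371] tray [ 190.5 -123. ]
[449.5  79.5  37.7] [0.6579 0.0119] tray [ 28.6 -35.4]
[527.5 278.5  34.4] [ 0.821  -0.1618] tray [ 148.4 -241.3]
[538.5 176.5  34.4] [ 0.7828 -0.0515] tray [ 136.  -125.2]
[535.5 237.5  45.4] [ 0.8086 -0.1141] tray [ 147. -192.]
[575.5 250.5  35.5] [ 0.8601 -0.1163] tray [ 196.7 -205.7]
[426.5   1.5  33.8] [0.614  0.0693] tray [-1.3 30.5]
[614.5  75.5  45.4] [0.8154 0.0603] tray [192.9 -23.6]
11 [ 81  74  56  84  83  70  77 126 139]
12 [ 74  51  84  81  69  75 125 138 140]
13 [ 55  84  80  68  78 125 137 140 130]
14 [ 81  80  68  81 122 137 141 120 152]
15 [ 79  69  86 120 136 139 117 152 144]
```

>>> send_rows([
  [20,10,15,0,0,0,1],
  [45,20,30,0,0,0,1],
  [70,30,40,0,0,0,1],
  [70,30,40,0,0,0,1],
  [70,30,40,0,0,0,1],
])

```text
time: 48.55
tool_pos: [0.6372, -0.1155, 0.2935]
tcp_rot: [0.611, 0.792, -0.001, -0.001]
contact_force: [-0.6, -1.0, 0.6]
grip_width: 0.0
gripper_force: 0.0
```

```bash
cat > fin.py <<'E'
from h import *
for i in range(4): s=snap('wrist','wf')
g=cv2.GaussianBlur(cv2.cvtColor(s['frame'],cv2.COLOR_RGB2GRAY),(3,3),0)
m=cv2.inRange(cv2.cvtColor(s['frame'],cv2.COLOR_RGB2HSV),(22,150,60),(35,255,255))
n,l,st,c=cv2.connectedComponentsWithStats(m)
for i in range(1,n):
    if st[i,4]>40: print('yellow',onz(s,*(st[i,:2]+st[i,2:4]/2-.5),.091).round(4))
H=np.array([.5371,.1414]);t=np.radians(13);R=np.array([[np.cos(t),-np.sin(t)],[np.sin(t),np.cos(t)]])
def car(x,y,z):return (*(H+R@(np.array([x+70,y-118])/1000)),z)
# rectified carrier-frame picture at z=.056 / .04, 1 px = 1 mm
def rect(z,x0,x1,y0,y1):
    U=np.array([[proj(s,car(x,y,z)) for y in range(y0,y1)] for x in range(x0,x1)],np.float32)
    return cv2.remap(g,U[...,0],U[...,1],cv2.INTER_LINEAR)
q=rect(.04,-60,50,-125,125);cv2.imwrite('pics/rect.png',q)
h=cv2.HoughCircles(q,cv2.HOUGH_GRADIENT,1,50,param1=50,param2=12,minRadius=30,maxRadius=38)
for a in h[0][:5]:print('circle carrier x,y,r',a[1]-60,a[0]-125,a[2])
G=rect(.056,-100,-45,-135,100)
for y in range(-130,90,20):
    print(y,G[:,y+135-2:y+135+3].mean(1)[::2].astype(int).tolist())
E
python3 fin.py
```

```text
yellow [ 0.7813 -0.0516  0.091 ]
yellow [ 0.7418 -0.0438  0.091 ]
circle carrier x,y,r 15.5 -35.5 34.1
circle carrier x,y,r -13.5 36.5 37.4
-130 [151, 152, 162, 176, 186, 190, 191, 194, 195, 194, 194, 193, 195, 195, 196, 196, 196, 196, 195, 194, 195, 197, 202, 213, 218, 213, 175, 153]
-110 [120, 122, 137, 158, 172, 182, 187, 184, 159, 108, 100, 97, 75, 40, 49, 82, 88, 88, 88, 103, 135, 165, 180, 174, 128, 101, 98, 111]
-90 [126, 126, 133, 148, 164, 178, 187, 172, 109, 92, 100, 98, 83, 44, 36, 49, 57, 57, 55, 55, 91, 160, 188, 194, 195, 203, 205, 233]
-70 [120, 124, 141, 155, 167, 178, 185, 178, 121, 94, 98, 98, 90, 49, 35, 45, 56, 56, 55, 55, 71, 138, 189, 213, 220, 216, 210, 237]
-50 [121, 123, 133, 149, 166, 179, 184, 180, 130, 94, 101, 108, 105, 69, 37, 48, 69, 71, 70, 70, 76, 128, 190, 206, 214, 211, 218, 237]
-30 [153, 160, 172, 189, 200, 210, 212, 205, 150, 101, 98, 111, 107, 80, 38, 42, 68, 72, 70, 70, 69, 99, 158, 185, 196, 192, 221, 237]
-10 [149, 155, 167, 186, 202, 209, 210, 204, 171, 108, 98, 110, 107, 87, 44, 40, 63, 71, 71, 71, 68, 86, 137, 163, 169, 176, 224, 236]
10 [151, 157, 167, 184, 200, 205, 204, 198, 176, 115, 99, 106, 108, 95, 54, 38, 60, 72, 72, 69, 69, 88, 134, 146, 146, 136, 154, 155]
30 [148, 152, 169, 190, 200, 201, 198, 195, 178, 114, 78, 65, 67, 66, 50, 38, 52, 71, 72, 71, 71, 77, 108, 107, 101, 119, 153, 140]
50 [0, 0, 0, 0, 0, 0, 0, 0, 0, 1, 1, 2, 3, 4, 4, 3, 4, 7, 8, 9, 10, 12, 17, 20, 21, 26, 30, 30]
70 [0, 0, 0, 0, 0, 0, 0, 0, 0, 0, 0, 0, 0, 0, 0, 0, 0, 0, 0, 0, 0, 0, 0, 0, 0, 0, 0, 0]
```

```bash
cat >> fin.py <<'E'
print('rear wall')
W=rect(.049,35,75,-118,60)
for y in range(-110,50,20): print(y,W[:,y+118-2:y+118+3].mean(1)[::2].astype(int).tolist())
print('floor front edge')
W=rect(.006,-75,-40,-118,40)
for y in range(-110,30,20): print(y,W[:,y+118-2:y+118+3].mean(1)[::2].astype(int).tolist())
E
python3 fin.py | sed -n '/rear/,$p'
```

```text
rear wall
-110 [117, 118, 121, 118, 111, 117, 105, 71, 69, 62, 59, 68, 116, 193, 212, 212, 214, 216, 217, 214]
-90 [154, 152, 147, 126, 116, 114, 90, 70, 68, 60, 60, 69, 98, 130, 133, 132, 133, 134, 133, 134]
-70 [154, 153, 144, 124, 118, 112, 83, 68, 66, 57, 62, 70, 106, 131, 133, 133, 134, 134, 134, 133]
-50 [202, 198, 190, 189, 188, 152, 82, 66, 58, 54, 64, 66, 73, 77, 79, 78, 76, 77, 78, 77]
-30 [201, 201, 200, 188, 183, 191, 138, 74, 62, 56, 65, 78, 123, 133, 129, 110, 104, 103, 101, 98]
-10 [169, 159, 137, 120, 118, 96, 67, 66, 60, 57, 65, 83, 128, 131, 123, 106, 102, 100, 97, 94]
10 [149, 148, 125, 117, 117, 84, 65, 65, 56, 60, 66, 91, 125, 129, 120, 106, 104, 101, 96, 88]
30 [147, 145, 121, 115, 115, 81, 67, 70, 67, 84, 93, 149, 197, 208, 200, 189, 187, 183, 173, 147]
floor front edge
-110 [55, 60, 60, 59, 59, 76, 132, 185, 193, 189, 157, 126, 116, 142, 167, 150, 155, 188]
-90 [50, 57, 57, 56, 55, 61, 102, 163, 188, 193, 194, 194, 190, 217, 236, 237, 236, 237]
-70 [47, 55, 57, 56, 55, 55, 87, 146, 186, 207, 218, 220, 205, 224, 237, 237, 236, 237]
-50 [49, 68, 71, 69, 70, 70, 89, 147, 194, 208, 216, 216, 205, 230, 237, 236, 236, 236]
-30 [45, 67, 72, 71, 70, 69, 75, 126, 177, 196, 205, 203, 201, 234, 236, 236, 235, 236]
-10 [41, 62, 71, 71, 71, 71, 73, 108, 156, 176, 182, 180, 202, 236, 236, 234, 234, 235]
10 [38, 59, 71, 72, 70, 69, 69, 94, 138, 166, 174, 171, 212, 236, 235, 235, 234, 229]
```

The second cup now sits about 29 mm further back, against the rear wall but still inside the allowed zone; it was probably the announced knock. The gate is about 0.04 rad from shut, so I'll push it once more near its free end.

>>> send_rows([
  [-45,15,0,0,0,0,1],
  [-87,34,0,0,0,0,1],
  [-87,34,-60,0,0,0,1],
  [-87,34,-120,0,0,0,1],
  [-87,34,-180,0,0,0,1],
])

```text
time: 49.58
tool_pos: [0.5518, -0.0806, 0.1133]
tcp_rot: [0.61, 0.792, 0.001, 0.001]
contact_force: [0.5, -0.0, 0.1]
grip_width: -0.0
gripper_force: 0.0
```

>>> send_rows([
  [0,0,-40,0,0,0,1],
  [0,0,-73,0,0,0,1],
  [0,0,-73,0,0,0,1],
  [8,2,-73,0,0,0,1],
  [16,4,-73,0,0,0,1],
])

```text
time: 50.2
tool_pos: [0.5693, -0.0769, 0.0431]
tcp_rot: [0.61, 0.792, 0.001, 0.002]
contact_force: [-0.3, -1.0, 0.3]
grip_width: 0.0002
gripper_force: 0.3
```

>>> send_rows([
  [4,1,0,0,0,0,1],
  [8,2,0,0,0,0,1],
  [8,2,0,0,0,0,1],
])

```text
time: 50.58
tool_pos: [0.5757, -0.0746, 0.0414]
tcp_rot: [0.61, 0.792, 0.0, 0.0]
contact_force: [-1.3, -0.5, 0.6]
grip_width: 0.0004
gripper_force: 0.2
```

>>> send_rows([
  [2,0,0,0,0,0,1],
  [4,1,0,0,0,0,1],
  [4,1,0,0,0,0,1],
])

```text
time: 50.95
tool_pos: [0.5783, -0.0744, 0.0411]
tcp_rot: [0.61, 0.792, -0.001, -0.001]
contact_force: [-3.1, -1.2, 3.2]
grip_width: 0.0003
gripper_force: 1.8
```

>>> send_rows([
  [2,0,0,0,0,0,1],
  [4,1,0,0,0,0,1],
  [4,1,0,0,0,0,1],
])

```text
time: 51.32
tool_pos: [0.579, -0.0742, 0.0411]
tcp_rot: [0.611, 0.792, -0.003, -0.003]
contact_force: [-8.8, -2.3, 8.3]
grip_width: -0.0001
gripper_force: 5.4
```

Firm stop. Back off slowly and check.

>>> send_rows([
  [-3,-1,0,0,0,0,1],
  [-6,-2,0,0,0,0,1],
  [-15,-4,0,0,0,0,1],
  [-35,-9,0,0,0,0,1],
  [-35,-9,50,0,0,0,1],
])

```text
time: 51.95
tool_pos: [0.5443, -0.0815, 0.0885]
tcp_rot: [0.611, 0.792, -0.002, -0.004]
contact_force: [1.0, -0.0, 1.1]
grip_width: 0.0
gripper_force: 0.0
```

>>> send_rows([
  [0,0,60,0,0,0,1],
  [0,0,120,0,0,0,1],
  [0,0,180,0,0,0,1],
  [50,-15,205,0,0,0,1],
  [90,-30,205,0,0,0,1],
])

```text
time: 52.58
tool_pos: [0.6415, -0.1116, 0.3002]
tcp_rot: [0.609, 0.793, 0.003, 0.004]
contact_force: [0.9, 0.3, -1.2]
grip_width: -0.0004
gripper_force: 0.0
```

```bash
python3 gate.py|head -1; python3 fin.py; python3 seat.py|grep -A3 '\[30'
```

```text
scene red 295 336 242 284 261
yellow [ 0.7869 -0.0498  0.091 ]
yellow [ 0.7413 -0.0446  0.091 ]
circle carrier x,y,r 11.5 -36.5 30.8
circle carrier x,y,r -13.5 35.5 30.8
-130 [163, 161, 168, 182, 195, 197, 198, 197, 197, 195, 195, 194, 194, 196, 195, 196, 198, 200, 201, 202, 207, 213, 217, 218, 218, 212, 168, 148]
-110 [120, 122, 137, 158, 173, 183, 187, 189, 189, 188, 174, 129, 101, 100, 87, 52, 41, 83, 93, 95, 97, 103, 127, 163, 134, 101, 98, 109]
-90 [128, 127, 134, 150, 165, 179, 186, 190, 191, 164, 104, 91, 100, 98, 88, 53, 38, 50, 56, 56, 55, 58, 99, 173, 195, 194, 192, 221]
-70 [118, 123, 140, 154, 166, 178, 186, 189, 189, 164, 103, 88, 98, 98, 89, 55, 36, 48, 57, 56, 56, 57, 94, 175, 207, 215, 204, 234]
-50 [121, 122, 131, 147, 166, 179, 184, 186, 184, 159, 103, 87, 99, 105, 100, 59, 37, 55, 72, 71, 70, 69, 97, 165, 211, 211, 211, 237]
-30 [152, 160, 172, 188, 201, 209, 212, 209, 200, 174, 116, 103, 107, 110, 103, 64, 39, 56, 72, 71, 70, 69, 84, 152, 196, 198, 219, 237]
-10 [149, 154, 167, 187, 202, 208, 210, 204, 192, 162, 111, 102, 106, 109, 104, 65, 37, 56, 71, 72, 71, 70,
[... 1416 characters left out ...]
37, 47, 55, 56, 55, 55, 60, 103, 168, 193, 194, 189, 208, 234, 237, 236, 237]
-70 [53, 35, 45, 55, 57, 55, 56, 59, 103, 174, 202, 211, 206, 221, 237, 236, 236, 236]
-50 [53, 37, 47, 67, 70, 70, 70, 73, 110, 167, 212, 218, 209, 228, 237, 236, 235, 236]
-30 [60, 38, 52, 70, 72, 70, 71, 70, 100, 170, 203, 207, 206, 232, 237, 235, 235, 236]
-10 [62, 38, 47, 70, 72, 71, 71, 69, 90, 149, 181, 184, 203, 236, 236, 235, 234, 234]
10 [67, 40, 49, 69, 72, 70, 70, 69, 85, 129, 170, 176, 213, 236, 235, 234, 234, 234]
[302, 263, 5, 9, 38] [0.5363 0.1425 0.091 ]
exp seated [304.01581457 266.73570305] at top [303.88146111 262.92228496] [304.14909109 270.51437733]
[ 0.63814773 -0.11156161  0.29649315] 53.225
```

```bash
python3 -c "
from h import *
print(workorder.sign_off())"
```

```text
the job is handed in; nothing more can be done
None
```

I handed the job in: the gate is hung and pushed against its rubber stop (about 0.02 rad from shut by camera), the pin is seated through all three knuckles, and both cups that were out are on the tray; sign-off returned no verdict. One cup now sits about 3 cm back from where I placed it, near the rear wall but still inside the allowed area, and I had no picture views left to look at the final state directly.

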